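Clear the leaning panel and file the brush tube in the sound hole of the sloping rack

ROBOT

A 6-joint arm with a two-finger parallel gripper is mounted at the origin on the work surface. World frame = base frame: x ahead of the robot, y to its left, z up, the work surface at z = 0. Lengths are in mm, angles in degrees, forces in N, time in s.
With the tool pointing down it reaches from about 350 to 850 mm from the base axis. Payload 8.1 kg.
Tool frame: the origin (TCP) lies midway between the tips of the shut fingers; the grasp point (between the pads) lies hold_point_z behind it (hold_point_z is the distance from the TCP to the grasp point, in mm); z points along the fingers, x is the direction in which the jaws open and shut, and the axes are right-handed (so a half turn about z gives the same grasp; the last joint's range is limited). The gripper opens to 85 mm and grips with 20 to 120 N. Pads are 22 mm wide; open, the fingers measure 114 mm over their backs; the gripper's body (76 mm by 85 mm) begins 54 mm behind the grasp point. The pads swing forward as they close: fully open they stand 13 mm farther back than shut.
Start: joints at [66.956, 7.471, 85.268, -0, 87.261, -4.893], TCP at [186.895, 570.154, 231.292] pointing down, gripper open.
Joint ranges: [-169.43, 169.43], [-51.17, 129.36], [1.28, 143.12], [-76.62, 256.62], [0, 156.53], [-152.29, 152.29]. Speed limits (degrees/s): [136.94, 136.94, 159.86, 180, 180, 180].

INTERFACE

Orientations are given as [roll, pitch, yaw] about the fixed x, y, z axes, in that order (R = Rz(yaw) Ry(pitch) Rx(roll)).
In Python, from bench import * gives the robot as it stands.
- The arm moves only by the shell command python3 -m pendant 'ROWS' [OPENING] [FORCE]. ROWS is JSON, a list that holds one entry, the list of rows, each a list of 4 numbers: the shift along the tool's x, y, z normalised to -1 to 1, where 1 is 0.02 m, then the turn about the tool's z normalised to -1 to 1, where 1 is 0.08 rad. A call has exactly 10 rows; each row shifts and turns the pose as measured when the row begins, along the tool's axes as they then stand; what a row does not reach is not made up. A row lasts 1/12 s, in which the tool goes at most 41.7 mm and 7.16 degrees, less where a joint would pass 70% of its speed; a pose out of reach is approached as far as the arm can. A call with a number of a shift or a turn outside -1 to 1 is refused whole. A call with a gripper value outside its range is refused whole. OPENING is the gripper's target within -1 to 1 (fully open at 1, half-way at 0, shut at -1), set as the call begins (- or left out, the last holds). The fingers move at their own pace and stop on an object; FORCE is the grip in N (left out, the last holds). Time passes only in rows, so rows that do not move let the fingers close, or fill a call up. It gives the time, the measured TCP pose, the force and the opening at its end, in the units of the state.
- sense(): the state, without advancing time (a new reading comes with each control period).
- snapshot(name): name is "side" or "top"; returns the picture (384x512x3 uint8, red, green, blue); there is no depth.
- calibration(name): a dict with "mtx" (3x3 intrinsics, pixels), "world_to_cam" (4x4, takes a point from world to camera coordinates). Camera axes: x right, y down, z forward; pixel columns grow to the right and rows downward; lengths in mm; the calibration is good to about 2 mm. A picture is of the moment at which its call begins. calibration takes no time and is no camera call.
- hand_in(): hands the job in, once; it reports no verdict.
The state is a dict: "time": time; "joint_pos": joint angles; "qd": joint speeds; "joint_efforts": joint torques, N m; "tool_pos": TCP position; "tcp_rot": TCP orientation; "ft_force": force on the tool from outside, world axes, zero at the start; "wrist_torque": the same for the moment, N m; "finger_gap": finger opening in mm.
Only numpy, scipy, OpenCV 4.12 (cv2) and the standard library are available. Lean on these libraries where they do the work, as an engineer would, in place of code of your own. Each camera call takes 0.05 s, during which the arm holds its last target.

TASK

A small painting panel stands in front of the sloping tube rack: lean it against the stack of books instead, standing on its short edge on the table as it does now. Move the tall tube out of the upright stand into the sloping rack, fully home: one of the rack's two open holes is blocked deep inside by a broken-off stub, so feel which one takes the tube all the way down and leave it there. Leave the short tubes in their holes and do not knock the tins, the jar or the box about.

Things in the scene. Friction and masses are not known exactly. Their poses are not given: they have to be found in the camera images.
- rack: fixed wooden sloping rack, a block 250 mm long (y) with a row of four holes 28 mm wide, 55 mm deep. Its 60 mm wide top face is tipped 25 deg to the robot: holes point up along (-0.423, 0, 0.906) of its frame. Origin: on the table under it; y along the row, z up. Upper edges: front x -55, z 106 mm; back x 0, z 132 mm. Outer holes (y +95, -95) hold short tubes; inner (y +30, -30) are open
- left_mouth (a point): centre of the mouth of the open hole at y = +30 mm of the rack (chamfered 3 mm). In one of the two open holes, which one differs, a wooden stub is jammed that leaves only 30 mm of the 55 mm depth
- left_floor (a point): centre of the floor of that hole, 55 mm down its axis
- right_mouth (a point): centre of the mouth of the open hole at y = -30 mm of the rack (chamfered 3 mm)
- right_floor (a point): centre of the floor of that hole, 55 mm down its axis
- panel: plywood painting panel, 12 mm thick (x), 120 mm wide (y), 190 mm high (z), 160 g. Origin: centre of its lower short edge; z up along the panel, +x its back, -x its pale face. At the start it stands on the short edge in front of the rack and leans back 18 deg on the rack's front upper edge, in the way of both open holes
- books: fixed stack of four books, 115 mm high, 170 mm wide (y), 150 mm deep. Origin: on the table under the middle of its upright front face; that face looks along -x of the frame (to the robot), the stack extends to +x, top at z = 115 mm. To the left or the right of the rack
- stand: fixed upright wooden block, 70 x 170 (y) x 55 mm high, with three vertical holes 29 mm wide, 45 mm deep, at y = +55, 0, -55 mm, each holding a tube. Origin: centre of its underside. On the other side of the rack from the books
- tall_tube: the tall closed aluminium brush tube, 26 mm across, 145 mm long, about 80 g, standing in one of the stand's holes (which one differs). Origin: centre of its foot; z along the tube to its top. Foot chamfered 3 mm
- short_tube_1: short aluminium brush tube in the stand, 26 mm across, 100 mm long; origin at its foot, z to its top
- short_tube_2: another like it, in the stand
- rack_tube_1: another like it, in the rack's outer hole at y = +95 mm
- rack_tube_2: another like it, in the rack's outer hole at y = -95 mm
- paint_tin: loose closed steel tin with a blue band, 80 mm across, 85 mm high, behind the rack; origin: centre of its underside
- open_tin: loose open tin, 74 mm across, 70 mm high, between robot and rack; origin: centre of its underside
- jar: loose amber jar with black cap, 64 mm across, 80 mm high, behind the rack; origin: centre of its underside
- matchbox: loose flat box, 55 x 90 x 25 mm, between robot and rack; origin: centre of its underside
Mind the look-alikes: they are no part of the job. There is more than one size of the panel; the job needs the middle-sized.

How it is judged (in metres and radians):
At the end, for the whole second after the job is handed in: Tall tube at rest, its foot within 6 mm of the floor of an open rack hole (only the sound one allows it), tilted 19 to 31 deg; panel at rest touching the books and not the rack, 6 to 37 deg from upright, lower edge on the table (within 15 mm); short tubes moved less than 20 mm ((distance between tall_tube and left_floor below 0.006 m or distance between tall_tube and right_floor below 0.006 m) and angle between tall_tube's own z axis and vertical between 0.33 and 0.54 rad and linear speed of each of tall_tube, panel below 0.02 m/s and angle between panel's own z axis and vertical between 0.1 and 0.65 rad and height (world z) of panel below 0.015 m and contact force between panel and books above 0.05 N and contact force between panel and rack below 0.05 N and distance of each of short_tube_1, short_tube_2, rack_tube_1, rack_tube_2 from where it was at the start of the episode below 0.02 m).
It fails at once if a tin, the jar or the box is knocked away by more than 40 mm (distance of any of paint_tin, open_tin, jar, matchbox from where it was at the start of the episode above 0.04 m).
It also fails if it takes over 70 s, if anything falls off the work surface, if the arm or the gripper's body presses on something with over 40 N, if the wrist force passes 120 N, or if a joint passes its speed limit or range.

## Working session

There is one attempt and no reset: what is moved stays moved. The work goes in short steps, Python scripts to look and compute and a shell command to move; the robot and the scene stay as the last step left them, time stands still between calls to the robot, and variables do not carry over. Pictures are saved under pics/ and viewed, and the job is handed in when it is done.

```bash
ls; mkdir -p pics; python3 - <<'E'
from bench import *
import cv2
print(sense())
for n in("side","top"):
    cv2.imwrite(f"pics/{n}0.png",cv2.cvtColor(snapshot(n),cv2.COLOR_RGB2BGR)); print(calibration(n))
E
```

```text
pics
{'time': 0.0, 'joint_pos': array([ 6.69560003e+01,  7.51653135e+00,  8.53302291e+01, -3.33028242e-04,
        8.72609751e+01, -4.89169848e+00]), 'qd': array([ 0.01377329, -0.04844105,  0.06193517, -0.00785214, -0.14115634,
       -0.02711592]), 'joint_efforts': array([-1.37484194e-04, -5.69374180e+01, -5.00574124e+01, -4.72702743e-05,
        1.44221078e-02, -1.61290825e-05]), 'tool_pos': array([186.67555233, 569.63714292, 230.22048847]), 'tcp_rot': array([-1.79991145e+02,  1.07371555e-01,  7.18477233e+01]), 'ft_force': array([0.32882028, 0.29722669, 0.64735991]), 'wrist_torque': array([ 0.06663308, -0.01861342,  0.02544853]), 'finger_gap': 85.54997662538794}
{'mtx': array([[352.49761069,   0.        , 257.5620436 ],
       [  0.        , 352.49761069, 192.88983913],
       [  0.        ,   0.        ,   1.        ]]), 'world_to_cam': array([[ 8.44623022e-01, -5.35215229e-01, -1.25143455e-02,
        -3.85705048e+02],
       [-4.02077918e-01, -6.18738519e-01, -6.74904432e-01,
         2.12916895e+02],
       [ 3.53476023e-01,  5.75071563e-01, -7.37799023e-01,
         1.11346509e+03],
       [ 0.00000000e+00,  0.00000000e+00,  0.00000000e+00,
         1.00000000e+00]])}
{'mtx': array([[394.69277593,   0.        , 257.35655832],
       [  0.        , 394.69277593, 197.71735591],
       [  0.        ,   0.        ,   1.        ]]), 'world_to_cam': array([[-1.97737054e-02, -9.99389265e-01, -2.88114162e-02,
         1.10164020e+00],
       [-9.92531268e-01,  2.30913023e-02, -1.19785113e-01,
         4.63934858e+02],
       [ 1.20377249e-01,  2.62276359e-02, -9.92381695e-01,
         1.34085928e+03],
       [ 0.00000000e+00,  0.00000000e+00,  0.00000000e+00,
         1.00000000e+00]])}
```

View pics/side0.png

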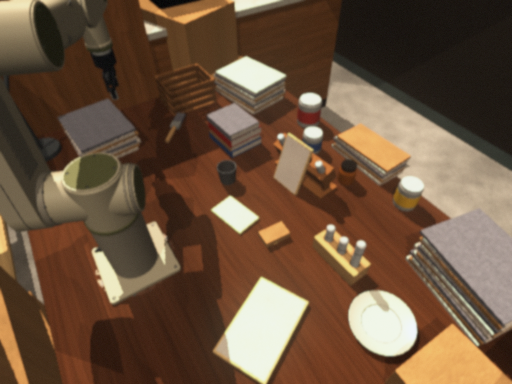

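View pics/top0.png

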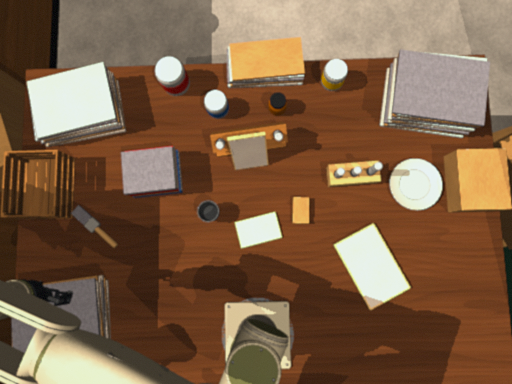

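```bash
python3 - <<'E'
import cv2
t=cv2.imread("pics/top0.png"); s=cv2.imread("pics/side0.png")
cv2.imwrite("pics/t1.png",cv2.resize(t[80:230,110:300],None,fx=4,fy=4,interpolation=2))
cv2.imwrite("pics/t2.png",cv2.resize(t[140:220,290:420],None,fx=6,fy=6,interpolation=2))
cv2.imwrite("pics/s1.png",cv2.resize(s[80:230,195:385],None,fx=4,fy=4,interpolation=2))
cv2.imwrite("pics/s2.png",cv2.resize(s[215:290,300:400],None,fx=7,fy=7,interpolation=2))
E
```

```text
(no output)
```

View pics/t1.png

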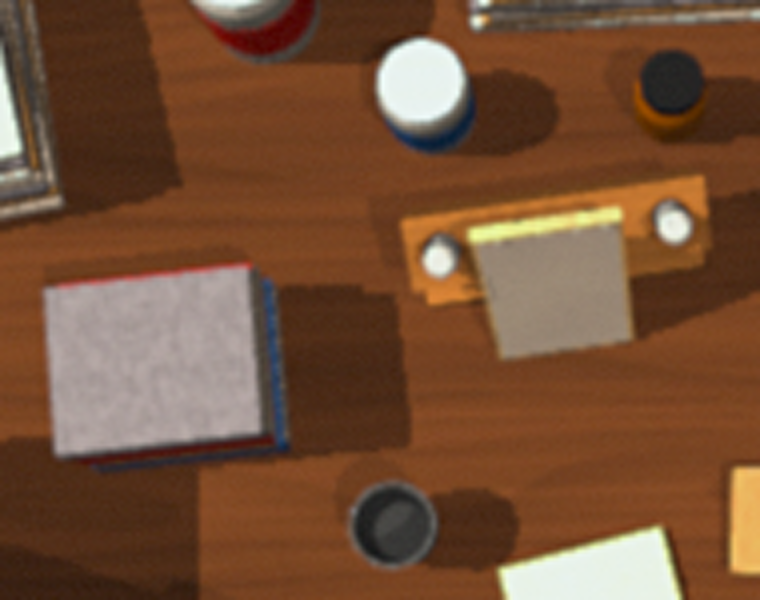

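View pics/t2.png

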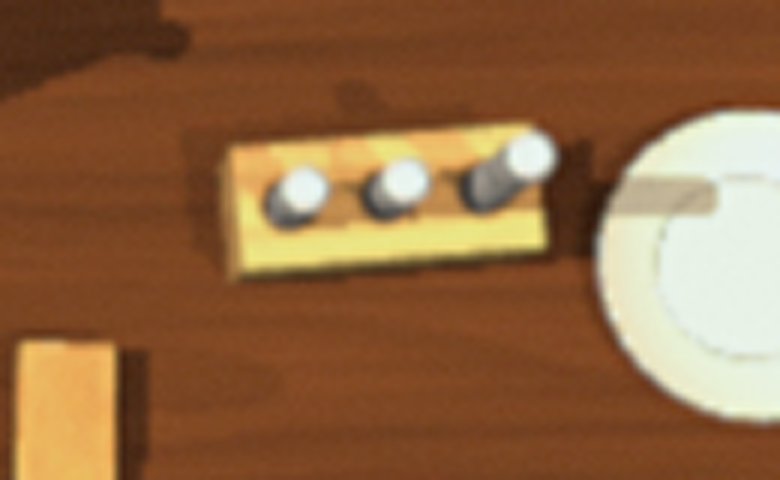

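View pics/s1.png

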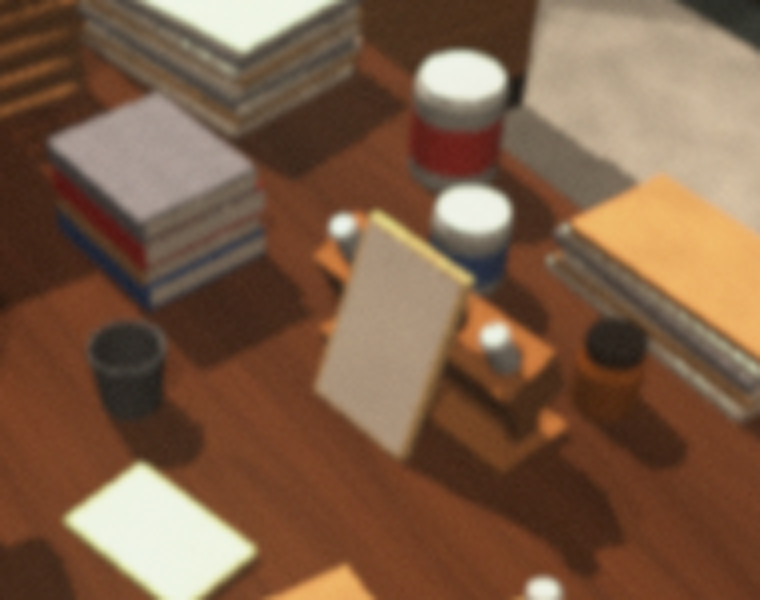

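View pics/s2.png

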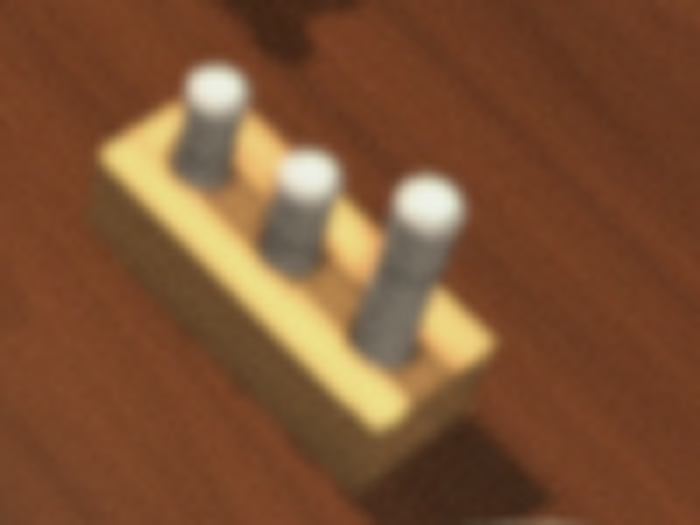

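```bash
cat > h.py <<'E'
from bench import *
import numpy as np, cv2
def ray(n,u,v):
    c=calibration(n); K=c["mtx"]; T=c["world_to_cam"]; R=T[:3,:3]
    d=R.T@np.linalg.inv(K)@[u,v,1]; o=-R.T@T[:3,3]; return o,d
def onz(n,u,v,z):
    o,d=ray(n,u,v); return (o+d*(z-o[2])/d[2])
def proj(n,p):
    c=calibration(n); q=c["world_to_cam"][:3,:3]@np.asarray(p,float)+c["world_to_cam"][:3,3]; q=c["mtx"]@q; return q[:2]/q[2]
def tri(a,b):
    o1,d1=ray("top",*a);o2,d2=ray("side",*b)
    A=np.array([d1,-d2]).T; s=np.linalg.lstsq(A,o2-o1,rcond=None)[0]
    p=o1+d1*s[0];q=o2+d2*s[1]; return (p+q)/2,np.linalg.norm(p-q)
def cr(p,off,f): return (p[0]+.5)/f+off[0]-.5,(p[1]+.5)/f+off[1]-.5
t1=lambda x,y:cr((x,y),(110,80),4); t2=lambda x,y:cr((x,y),(290,140),6)
s1=lambda x,y:cr((x,y),(195,80),4); s2=lambda x,y:cr((x,y),(300,215),7)
E
python3 - <<'E'
from h import *
np.set_printoptions(precision=1,suppress=True)
P=lambda *a:print(*a)
for nm,a,b,z in [("rt1",t1(440,257),s1(342,226),159.8),("rt2",t1(674,222),s1(495,338),159.8),
 ("st+",t2(302,190),s2(217,90),110),("st0",t2(407,185),s2(307,175),110),("tall",t2(531,157),s2(428,205),155),
 ("ptin",t1(422,82),s1(473,212),85),("jar",t1(671,82),s1(617,345),80),("otin",t1(394,520),s1(128,345),70),
 ("panTL",t1(471,238),s1(375,215),183),("panTR",t1(621,217),s1(469,282),183),
 ("panBL",t1(502,358),s1(318,387),2),("panBR",t1(634,338),s1(402,457),2),
 ("rkBL",t1(402,218),s1(365,213),132),("rkBR",t1(705,177),s1(556,352),132),
 ("bkFL",t1(56,458),s1(50,148),115),("bkFR",t1(266,440),s1(148,222),115),("bkBR",t1(250,265),s1(258,168),115),("bkBL",t1(45,288),s1(155,95),115),
 ("bkbotFR",t1(288,452),s1(151,303),0)]:
    t,e=tri(a,b); P(nm,onz("top",*a,z),onz("side",*b,z),"tri",t,e)
for n,a in [("stFL",(237,277)),("stFR",(548,246)),("stBR",(535,122)),("stBL",(230,147))]: P(n,onz("top",*t2(*a),55))
E
```

```text
rt1 [623.8 104.7 159.8] [618.1  99.  159.8] tri [624.7 106.1 152.5] 2.2607228988326757
rt2 [647.2 -82.5 159.8] [639.7 -91.7 159.8] tri [649.9 -82.5 147.7] 1.627314313172974
st+ [ 534.6 -282.4  110. ] [ 533.4 -289.5  110. ] tri [ 537.4 -284.7  101.4] 2.5900347465647795
st0 [ 536.  -339.2  110. ] [ 536.1 -343.5  110. ] tri [ 537.8 -341.   105.3] 2.2544116451802028
tall [ 540.9 -394.1  155. ] [ 538.5 -399.2  155. ] tri [ 542.6 -396.4  148.1] 0.8290514155736294
ptin [797.9 128.   85. ] [795.6 121.8  85. ] tri [801.2 128.7  78. ] 1.2062804313219448
jar [793.3 -85.7  80. ] [788.1 -97.1  80. ] tri [799.6 -86.6  65.6] 1.9742635331006266
otin [422.3 156.3  70. ] [421.  155.2  70. ] tri [422.1 156.7  68.3] 0.7886143721547765
panTL [632.2  77.4 183. ] [633.8  72.1 183. ] tri [635.1  76.9 178.8] 3.90233819730737
panTR [645.8 -40.5 183. ] [646.9 -44.2 183. ] tri [647.9 -41.2 180. ] 2.788590439649905
panBL [571.7  69.2   2. ] [576.5  70.    2. ] tri [572.8  68.    5.2] 3.8441879046435274
panBR [586.8 -49.    2. ] [589.9 -47.3   2. ] tri [586.9 -49.4   5.6] 1.841823560030098
rkBL [664.7 139.  132. ] [668.1 131.3 132. ] tri [669.5 138.4 126.1] 6.62862140066068
rkBR [ 692.2 -109.7  132. ] [ 693.5 -111.9  132. ] tri [ 693.7 -110.4  130.4] 2.216102851950609
bkFL [475.4 427.5 115. ] [475.8 410.5 115. ] tri [480.6 431.6 100.2] 6.930531795734653
bkFR [486.1 254.2 115. ] [500.  251.3 115. ] tri [492.  250.7 117.8] 13.785455884905588
bkBR [633.1 268.3 115. ] [634.2 265.8 115. ] tri [634.6 268.3 113.1] 2.045726964115848
bkBL [618.2 439.7 115. ] [612.2 434.4 115. ] tri [618.4 442.9 108.3] 3.2306432181274527
bkbotFR [491.8 261.5   0. ] [502.9 265.7   0. ] tri [494.3 257.7   9.4] 8.309287877285097
stFL [ 495.8 -253.8   55. ]
stFR [ 509.3 -429.2   55. ]
stBR [ 580.7 -425.9   55. ]
stBL [ 570.7 -253.    55. ]
```

```bash
python3 -m pendant '[[[0,0,-0.2,1],[0,0,-0.2,1],[0,0,-0.2,1],[0,0,-0.2,1],[0,0,-0.2,1],[0,0,-0.2,1],[0,0,-0.2,1],[0,0,-0.2,1],[0,0,-0.2,1],[0,0,-0.2,1]]]' 1 30
```

```text
time: 0.93
tool_pos: [185.2, 566.2, 263.8]
tcp_rot: [179.4, 0.7, 24.0]
ft_force: [-0.4, 0.4, 0.1]
finger_gap: 85.4
```

```bash
python3 -m pendant '[[[0.5,1,0,0.96],[0.5,1,0,0.96],[0.5,1,0,0.96],[0.5,1,0,0.96],[0.6,1,0,0],[0.6,1,0,0],[0.6,1,0,0],[0.6,1,0,0],[0.6,1,0,0],[0.6,1,0,0]]]'; python3 -m pendant '[[[0.6,1,0,0],[0.6,1,0,0],[0.6,1,0,0],[0.6,1,0,0],[0.6,1,0,0],[0.6,1,0,0],[0.6,1,0,0],[0.6,1,0,0],[0.6,1,0,0],[0.6,1,0,0]]]'
```

```text
time: 1.77
tool_pos: [330.2, 382.8, 260.6]
tcp_rot: [178.9, 0.8, 5.6]
ft_force: [-0.5, 0.4, 0.2]
finger_gap: 85.5
time: 2.6
tool_pos: [472.2, 183.6, 258.3]
tcp_rot: [178.7, 1.2, 5.6]
ft_force: [-0.5, 0.1, -0.4]
finger_gap: 85.4
```

```bash
python3 -m pendant '[[[0.78,0.98,0,0],[0.78,0.98,0,0],[0.78,0.98,0,0],[0.78,0.98,0,0],[0.78,0.98,0,0],[0.78,0.98,0,0],[0.78,0.98,0,0],[0.78,0.98,0,0],[0.5,0.8,0,0],[0.3,0.4,0,-0.1]]]'; python3 - <<'E'
from h import *
for n in("side","top"): cv2.imwrite(f"pics/{n}1.png",cv2.cvtColor(snapshot(n),cv2.COLOR_RGB2BGR))
t=cv2.imread("pics/top1.png"); s=cv2.imread("pics/side1.png")
cv2.imwrite("pics/t3.png",np.hstack([cv2.resize(t[90:220,170:300],None,fx=3,fy=3,interpolation=2),cv2.resize(s[60:190,220:350],None,fx=3,fy=3,interpolation=2)]))
E
```

```text
time: 3.43
tool_pos: [634.7, 4.8, 252.8]
tcp_rot: [178.8, 1.7, 5.9]
ft_force: [-0.2, -0.5, 0.2]
finger_gap: 85.6
```

View pics/t3.png

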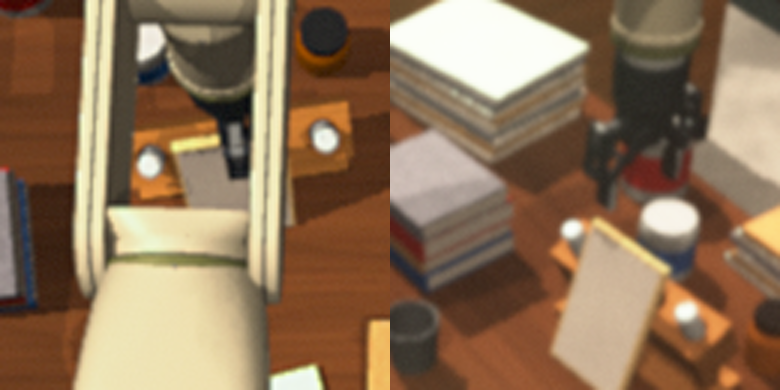

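```bash
python3 -m pendant '[[[0,-0.25,1,0],[0,-0.25,1,0],[0,0,1,0],[0,0,1,0],[0,0,0.8,0],[0,0,0.4,0],[0,0,0,0],[0,0,0,0],[0,0,0,0],[0,0,0,0]]]'; python3 - <<'E'
from h import *
for n in("side","top"): cv2.imwrite(f"pics/{n}2.png",cv2.cvtColor(snapshot(n),cv2.COLOR_RGB2BGR))
t=cv2.imread("pics/top2.png"); s=cv2.imread("pics/side2.png")
cv2.imwrite("pics/t4.png",np.hstack([cv2.resize(t[90:220,170:300],None,fx=3,fy=3,interpolation=2),cv2.resize(s[60:190,220:350],None,fx=3,fy=3,interpolation=2)]))
E
```

```text
time: 4.37
tool_pos: [627.0, 22.4, 148.1]
tcp_rot: [179.0, 1.6, 6.3]
ft_force: [0.1, -1.3, 0.6]
finger_gap: 85.5
```

View pics/t4.png

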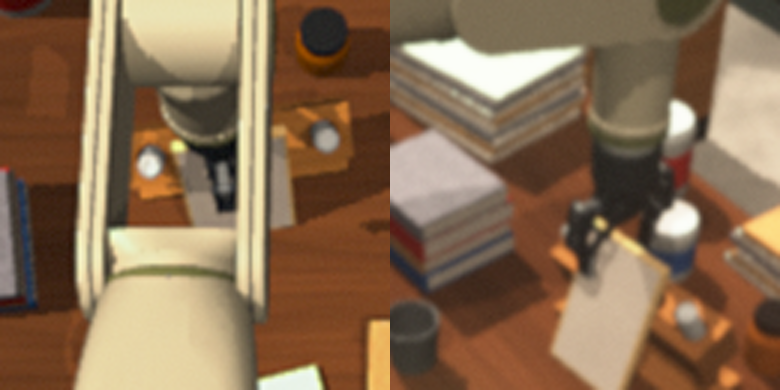

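```bash
python3 -m pendant '[[[0,0,0,0],[0,0,0,0],[0,0,0,0],[0,0,0,0],[0,0,0,0],[0,0,0,0],[0,0,0,0],[0,0,0,0],[0,0,0,0],[0,0,0,0]]]' -0.2 30; python3 -m pendant '[[[-0.25,0,0,0],[-0.25,0,0,0],[-0.25,0,0,0],[-0.25,0,0,0],[-0.25,0,0,0],[-0.25,0,0,0],[-0.25,0,0,0],[-0.25,0,0,0],[-0.1,0,0,0],[0,0,0,0]]]';  python3 - <<'E'
from h import *
for n in("side","top"): cv2.imwrite(f"pics/{n}3.png",cv2.cvtColor(snapshot(n),cv2.COLOR_RGB2BGR))
t=cv2.imread("pics/top3.png"); s=cv2.imread("pics/side3.png")
cv2.imwrite("pics/t5.png",np.hstack([cv2.resize(t[90:220,170:300],None,fx=3,fy=3,interpolation=2),cv2.resize(s[60:190,220:350],None,fx=3,fy=3,interpolation=2)]))
E
```

```text
time: 5.3
tool_pos: [629.1, 21.6, 151.1]
tcp_rot: [178.9, 1.4, 6.2]
ft_force: [0.1, -0.3, 0.3]
finger_gap: 34.3
time: 6.13
tool_pos: [581.9, 16.6, 152.1]
tcp_rot: [178.9, 1.4, 6.2]
ft_force: [-0.3, 0.3, -0.1]
finger_gap: 34.0
```

View pics/t5.png

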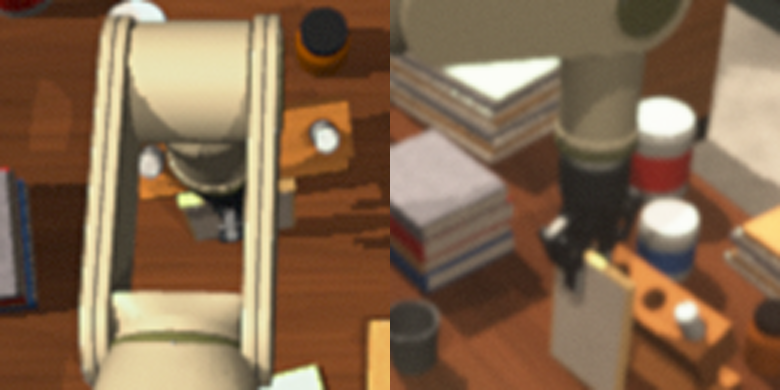

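```bash
python3 -m pendant '[[[0,0,0,0],[0,0,0,0],[0,0,0,0],[0,0,0,0],[0,0,0,0],[0,0,0,0],[-0.1,0,-0.5,0],[-0.2,0,-1,0],[0,0,-1,0],[0,0,-1,0]]]' -1 50;  python3 - <<'E'
from h import *
for n in("side","top"): cv2.imwrite(f"pics/{n}4.png",cv2.cvtColor(snapshot(n),cv2.COLOR_RGB2BGR))
t=cv2.imread("pics/top4.png"); s=cv2.imread("pics/side4.png")
cv2.imwrite("pics/t6.png",np.hstack([cv2.resize(t[90:220,170:300],None,fx=3,fy=3,interpolation=2),cv2.resize(s[60:190,220:350],None,fx=3,fy=3,interpolation=2)]))
E
```

```text
time: 7.07
tool_pos: [574.0, 17.7, 218.6]
tcp_rot: [179.0, 2.1, 6.2]
ft_force: [-0.5, 0.5, -0.5]
finger_gap: 11.5
```

View pics/t6.png

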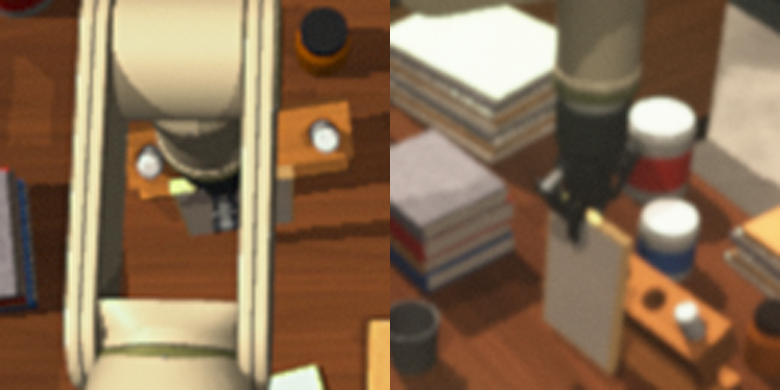

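```bash
python3 -m pendant '[[[0,0,-1,0],[0,0,-1,0],[-0.3,-0.9,-0.8,0],[-0.3,-0.9,-0.3,0],[-0.3,-0.9,-0.1,0],[-0.3,-0.9,0,0],[-0.3,-0.9,0,0],[-0.3,-0.9,0,0],[-0.3,-0.9,0,0],[-0.3,-0.9,0,0]]]'; python3 -m pendant '[[[-0.3,-0.9,0,0],[-0.3,-0.9,0,0],[-0.3,-0.9,0,0],[-0.3,-0.9,0,0],[-0.3,-0.9,0,0],[-0.3,-0.9,0,0],[-0.3,-0.9,0,0],[-0.3,-0.9,0,0],[-0.3,-0.5,0,0],[0,0,0,0]]]'
```

```text
time: 8.0
tool_pos: [511.8, 158.3, 281.9]
tcp_rot: [178.9, 2.0, 5.8]
ft_force: [0.2, -0.6, -1.5]
finger_gap: 11.3
time: 8.83
tool_pos: [433.1, 314.3, 271.3]
tcp_rot: [178.8, 2.6, 6.0]
ft_force: [0.3, 0.1, -1.7]
finger_gap: 11.5
```

```bash
python3 -m pendant '[[[0,-0.3,1,0],[0,-0.2,1,0],[0,-0.1,1,0],[0,0,1,0],[0,0,0.6,0],[0,0,0.5,0],[0,0,0.3,0],[0,0,0.2,0],[0,0,0,0],[0,0,0,0]]]'; python3 - <<'E'
from h import *
for n in("side","top"): cv2.imwrite(f"pics/{n}5.png",cv2.cvtColor(snapshot(n),cv2.COLOR_RGB2BGR))
t=cv2.imread("pics/top5.png"); s=cv2.imread("pics/side5.png")
cv2.imwrite("pics/t7.png",np.hstack([cv2.resize(t[110:240,100:230],None,fx=3,fy=3,interpolation=2),cv2.resize(s[60:190,160:290],None,fx=3,fy=3,interpolation=2)]))
E
```

```text
time: 9.67
tool_pos: [429.3, 319.5, 154.5]
tcp_rot: [178.7, 2.4, 5.9]
ft_force: [-0.2, 0.2, -1.4]
finger_gap: 11.7
```

View pics/t7.png

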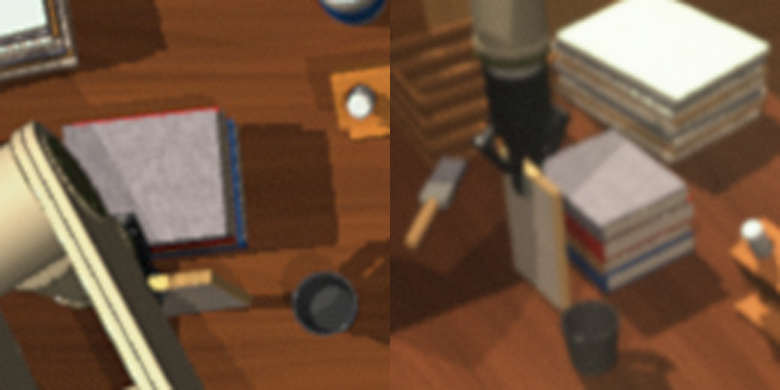

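```bash
python3 -m pendant '[[[0,-0.1,0.15,0],[0,-0.1,0.15,0],[0,-0.1,0.1,0],[0,0,0.1,0],[0,0,0.1,0],[0,0,0,0],[0,0,0,0],[0,0,0,0],[0,0,0,0],[0,0,0,0]]]'
```

```text
time: 10.6
tool_pos: [434.2, 328.9, 154.2]
tcp_rot: [179.0, 1.5, 6.0]
ft_force: [0.2, -0.7, -1.3]
finger_gap: 11.7
```

```bash
python3 -m pendant '[[[0,0,0.2,0],[0,0,0.2,0],[0,0,0.2,0],[0,0,0.2,0],[0,0,0.15,0],[0,0,0.15,0],[0,0,0.15,0],[0,0,0.1,0],[0,0,0.1,0],[0,0,0.1,0]]]'
```

```text
time: 11.43
tool_pos: [438.6, 331.0, 152.0]
tcp_rot: [179.3, 0.6, 6.0]
ft_force: [-5.6, -4.2, 16.6]
finger_gap: 11.4
```

```bash
python3 -m pendant '[[[0,0,0,0],[0,0,0,0],[0,0,0,0],[0,0,0,0],[0,0,0,0],[0,0,0,0],[0.2,0,0,0],[0.2,0,0,0],[0.3,0,0,0],[0.3,0,0,0]]]' -0.3; python3 - <<'E'
from h import *
for n in("side","top"): cv2.imwrite(f"pics/{n}6.png",cv2.cvtColor(snapshot(n),cv2.COLOR_RGB2BGR))
t=cv2.imread("pics/top6.png"); s=cv2.imread("pics/side6.png")
cv2.imwrite("pics/t8.png",np.hstack([cv2.resize(t[110:240,100:230],None,fx=3,fy=3,interpolation=2),cv2.resize(s[60:190,160:290],None,fx=3,fy=3,interpolation=2)]))
E
```

```text
time: 12.27
tool_pos: [459.3, 333.3, 150.8]
tcp_rot: [179.3, 0.6, 6.0]
ft_force: [-1.0, 0.5, 0.7]
finger_gap: 29.8
```

View pics/t8.png

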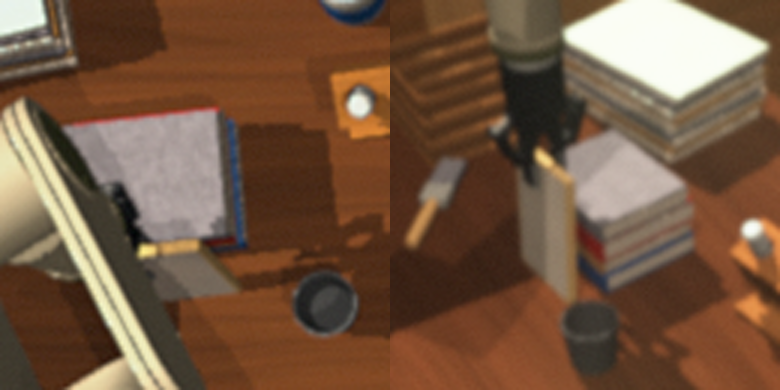

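```bash
python3 -m pendant '[[[0.25,0,0,0],[0.25,0,0,0],[0.25,0,0,0],[0.25,0,0,0],[0.25,0,0,0],[0.25,0,0,0],[0.2,0,0,0],[0.1,0,0,0],[0,0,0,0],[0,0,0,0]]]'; python3 - <<'E'
from h import *
for n in("side","top"): cv2.imwrite(f"pics/{n}7.png",cv2.cvtColor(snapshot(n),cv2.COLOR_RGB2BGR))
t=cv2.imread("pics/top7.png"); s=cv2.imread("pics/side7.png")
cv2.imwrite("pics/t9.png",np.hstack([cv2.resize(t[110:240,100:230],None,fx=3,fy=3,interpolation=2),cv2.resize(s[60:190,160:290],None,fx=3,fy=3,interpolation=2)]))
E
```

```text
time: 13.2
tool_pos: [500.3, 337.2, 150.0]
tcp_rot: [179.3, 0.6, 6.0]
ft_force: [-0.6, -0.5, 0.1]
finger_gap: 30.0
```

View pics/t9.png

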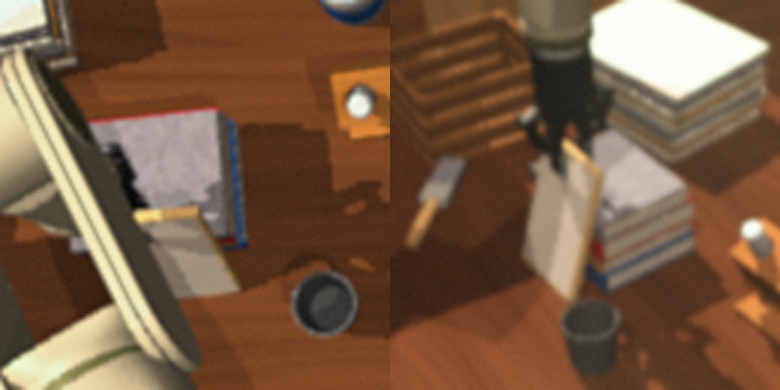

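```bash
python3 -m pendant '[[[0,0,0,0],[0,0,0,0],[0,0,0,0],[0,0,0,0],[0,0,-0.3,0],[0,0,-0.6,0],[0,0,-1,0],[0,0,-1,0],[0,0,-1,0],[0,0,-1,0]]]' 1; python3 -m pendant '[[[0,0.3,-1,0],[0,1,-0.5,0],[0,1,-0.3,0],[0,1,-0.3,0],[0,1,0,0],[0,1,0,0],[0,1,0,0],[0,1,0,0],[0,1,0,0],[0,1,0,0]]]';  python3 - <<'E'
from h import *
for n in("side","top"): cv2.imwrite(f"pics/{n}8.png",cv2.cvtColor(snapshot(n),cv2.COLOR_RGB2BGR))
t=cv2.imread("pics/top8.png"); s=cv2.imread("pics/side8.png")
cv2.imwrite("pics/t10.png",np.hstack([cv2.resize(t[110:240,100:230],None,fx=3,fy=3,interpolation=2),cv2.resize(s[60:190,160:290],None,fx=3,fy=3,interpolation=2)]))
E
```

```text
time: 14.13
tool_pos: [497.4, 337.1, 249.8]
tcp_rot: [179.1, 1.1, 6.0]
ft_force: [0.3, -0.7, 0.1]
finger_gap: 85.3
time: 14.97
tool_pos: [520.8, 151.3, 320.0]
tcp_rot: [179.6, -0.3, 6.4]
ft_force: [-0.4, -0.8, 1.3]
finger_gap: 85.4
```

View pics/t10.png

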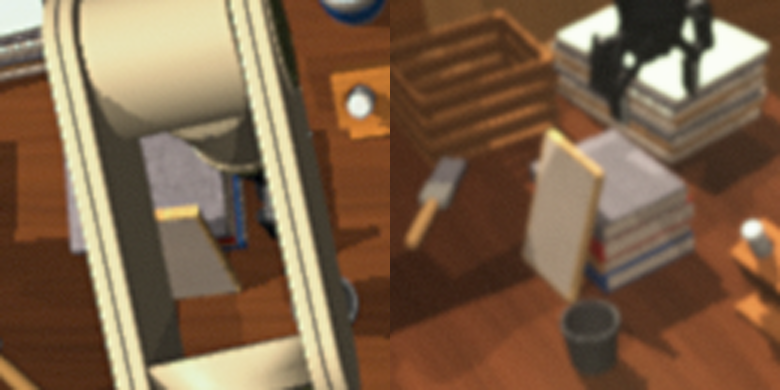

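```bash
python3 -m pendant '[[[-0.1,1,0,0],[-0.1,1,0,0],[-0.1,1,0,0],[-0.1,1,0,0],[-0.1,1,0,0],[-0.1,1,0,0],[-0.1,1,0,0],[-0.1,1,0,0],[-0.1,1,0,0],[-0.1,1,0,0]]]'; python3 -m pendant '[[[-0.1,1,0,0],[-0.1,1,0,0],[-0.1,1,0,0],[-0.1,1,0,0],[-0.1,1,0,0],[-0.1,1,0,0],[-0.1,1,0,0],[-0.1,1,0,0],[-0.1,1,0,0],[-0.1,1,0,0]]]';python3 -m pendant '[[[0,0,0,1],[0,0,0,1],[0,0,0,1],[0,0,0,1],[0,0,0,1],[0,0,0,1],[0,0,0,1],[0,0,0,1],[0,0,0,1],[0,0,0,1]]]';   python3 - <<'E'
from h import *
for n in("side","top"): cv2.imwrite(f"pics/{n}9.png",cv2.cvtColor(snapshot(n),cv2.COLOR_RGB2BGR))
t=cv2.imread("pics/top9.png"); s=cv2.imread("pics/side9.png")
cv2.imwrite("pics/t11.png",cv2.resize(t[110:180,195:305],None,fx=7,fy=7,interpolation=2))
cv2.imwrite("pics/s11.png",cv2.resize(s[120:200,255:355],None,fx=7,fy=7,interpolation=2))
E
```

```text
time: 15.9
tool_pos: [523.7, -51.1, 332.4]
tcp_rot: [179.7, -1.0, 6.7]
ft_force: [0.0, -0.5, -0.1]
finger_gap: 85.5
time: 16.73
tool_pos: [529.6, -255.7, 344.4]
tcp_rot: [179.6, -1.6, 7.0]
ft_force: [-0.7, -0.3, 0.5]
finger_gap: 85.3
time: 17.57
tool_pos: [532.5, -255.0, 353.5]
tcp_rot: [-178.9, -1.7, -41.0]
ft_force: [0.2, 0.3, -0.4]
finger_gap: 85.6
```

View pics/t11.png

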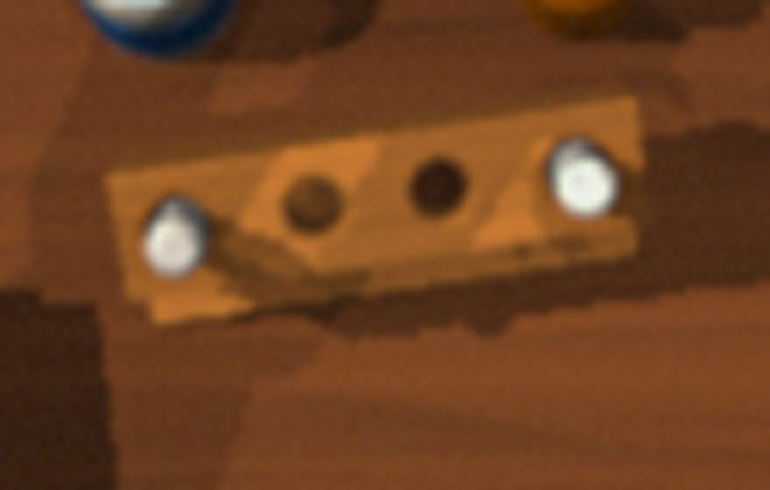

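View pics/s11.png

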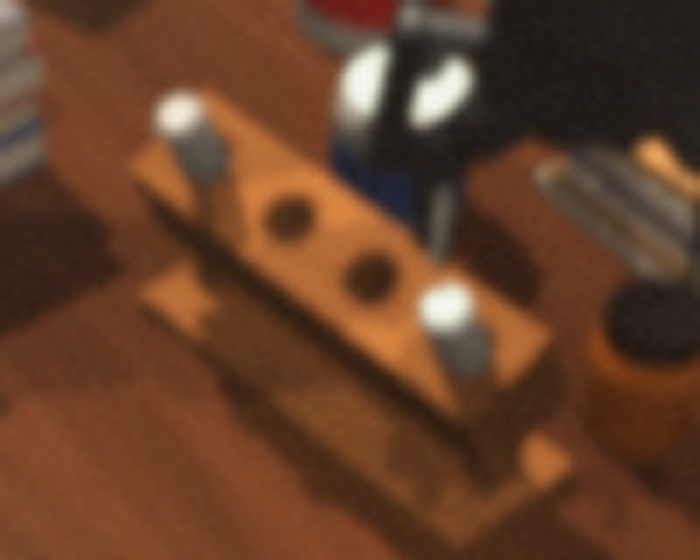

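```bash
python3 - <<'E'
from h import *
np.set_printoptions(precision=1,suppress=True)
T=lambda x,y:cr((x,y),(195,110),7); S=lambda x,y:cr((x,y),(255,120),7)
for nm,a,b,z in [("L",T(314,204),S(290,216),119),("R",T(438,186),S(370,277),119),("t1",T(174,244),S(181,115),159.8),("t2",T(586,184),S(446,307),159.8),
 ("BL",T(107,172),S(205,92),132),("BR",T(637,95),S(550,335),132)]:
    print(nm,onz("top",*a,z),onz("side",*b,z),tri(a,b))
E
```

```text
L [650.2  44.  119. ] [649.6  41.2 119. ] (array([651.4,  44. , 116. ]), np.float64(0.8712487756658993))
R [657.3 -14.6 119. ] [655.4 -18.7 119. ] (array([658.8, -14.6, 114.1]), np.float64(0.39847758591893695))
t1 [622.  105.3 159.8] [619.4  98.9 159.8] (array([624.1, 106. , 153. ]), np.float64(0.7663072726350538))
t2 [644.8 -83.  159.8] [641.6 -88.9 159.8] (array([647. , -83.3, 152.7]), np.float64(0.3033794421654765))
BL [664.7 139.9 132. ] [662.3 136.3 132. ] (array([665.8, 140.6, 127.8]), np.float64(0.3057402150166311))
BR [ 694.7 -108.8  132. ] [ 692.8 -110.2  132. ] (array([ 695. , -108.7,  129.7]), np.float64(0.7644811294450206))
```

```bash
python3 -m pendant '[[[0,0,0,0.9],[0,0,0,0.9],[0,0,0,0.9],[0,0,0,0.9],[0,0,0,0.9],[0,0,0,0.9],[0,0,0,0.9],[0,0,0,0.9],[0,0,0,0.9],[0,0,0,0.5]]]' 0.2; python3 -m pendant '[[[1,0,0.4,0],[1,0,0.4,0],[1,0,0.4,0],[1,0,0.4,0],[1,0,0.4,0],[1,0,0.4,0],[0.6,0,0.4,0],[0.4,0,0.4,0],[0,0,0,0],[0,0,0,0]]]'
```

```text
time: 18.5
tool_pos: [534.6, -250.9, 359.1]
tcp_rot: [-177.8, -0.7, -79.9]
ft_force: [-0.5, -0.0, -0.4]
finger_gap: 51.5
time: 19.33
tool_pos: [567.7, -390.5, 300.6]
tcp_rot: [-177.5, -0.9, -78.0]
ft_force: [0.1, 0.1, 0.4]
finger_gap: 51.3
```

```bash
python3 -m pendant '[[[0.2,0.5,0,0.6],[0,0.5,0,0.6],[0,0.4,1,0],[0,0.2,1,0],[0,0,1,0],[0,0,1,0],[0,0,0.6,0],[0,0,0,0],[0,0,0,0],[0,0,0,0]]]'; python3 - <<'E'
from h import *
for n in("side","top"): cv2.imwrite(f"pics/{n}10.png",cv2.cvtColor(snapshot(n),cv2.COLOR_RGB2BGR))
t=cv2.imread("pics/top10.png"); s=cv2.imread("pics/side10.png")
cv2.imwrite("pics/t12.png",np.hstack([cv2.resize(t[120:220,320:420],None,fx=4,fy=4,interpolation=2),cv2.resize(s[190:290,300:400],None,fx=4,fy=4,interpolation=2)]))
E
```

```text
time: 20.17
tool_pos: [544.8, -393.4, 215.5]
tcp_rot: [-176.9, -1.1, -82.9]
ft_force: [0.6, -0.8, -0.2]
finger_gap: 51.3
```

View pics/t12.png

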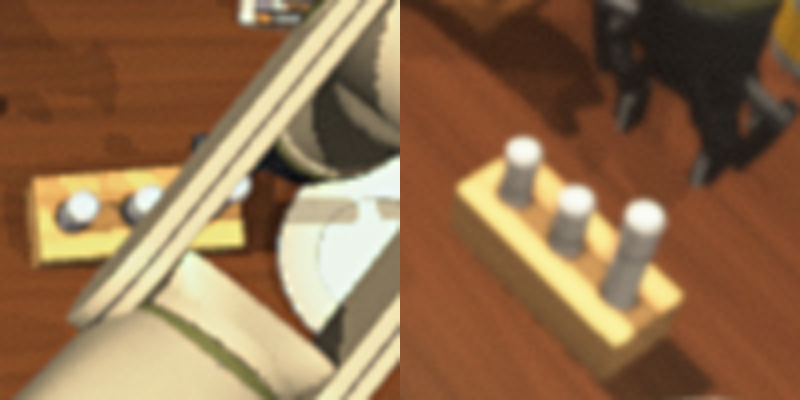

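```bash
python3 - <<'E'
from h import *
for z in (215,222,228): print(proj("side",[545,-393.4,z]))
print(onz("side",300+246/4,190+216/4,155))
E
```

```text
[365.64640682 228.12687873]
[366.22204427 226.5076726 ]
[366.7206388  225.10517989]
[ 540.00500857 -400.72669931  155.        ]
```

```bash
python3 -m pendant '[[[0.1,0.15,0.8,0],[0.1,0.15,0.8,0],[0,0.1,0.8,0],[0,0.1,0.8,0],[0,0,0.6,0],[0,0,0.4,0],[0,0,0.3,0],[0,0,0.2,0],[0,0,0,0],[0,0,0,0]]]'; python3 - <<'E'
from h import *
for n in("side","top"): cv2.imwrite(f"pics/{n}11.png",cv2.cvtColor(snapshot(n),cv2.COLOR_RGB2BGR))
t=cv2.imread("pics/top11.png"); s=cv2.imread("pics/side11.png")
cv2.imwrite("pics/t13.png",np.hstack([cv2.resize(t[120:220,320:420],None,fx=4,fy=4,interpolation=2),cv2.resize(s[190:290,300:400],None,fx=4,fy=4,interpolation=2)]))
E
```

```text
time: 21.1
tool_pos: [547.8, -405.9, 131.5]
tcp_rot: [-176.1, -2.0, -82.8]
ft_force: [-0.2, 0.4, -0.8]
finger_gap: 51.1
```

View pics/t13.png

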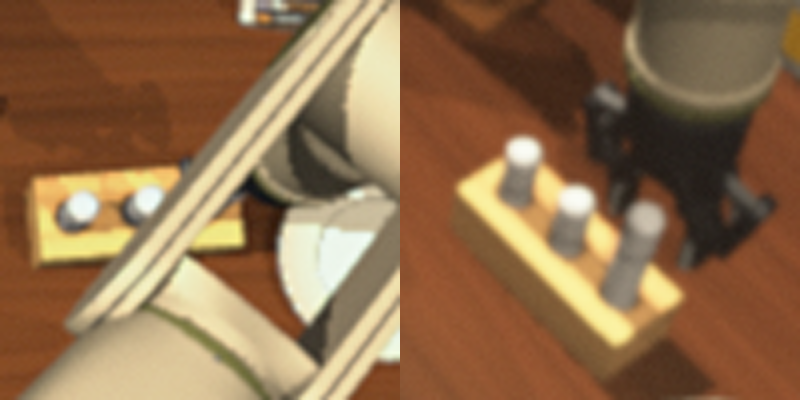

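```bash
python3 -m pendant '[[[-0.15,0.15,0.1,0],[-0.15,0.15,0.1,0],[-0.1,0.1,0.1,0],[0,0,0.1,0],[0,0,0.1,0],[0,0,0.1,0],[0,0,0.1,0],[0,0,0,0],[0,0,0,0],[0,0,0,0]]]'
```

```text
time: 22.03
tool_pos: [539.8, -399.3, 117.6]
tcp_rot: [-175.9, -2.2, -82.8]
ft_force: [0.0, -0.7, 0.2]
finger_gap: 51.1
```

```bash
python3 -m pendant '[[[0,0,0,0],[0,0,0,0],[0,0,0,0],[0,0,0,0],[0,0,0,0],[0,0,0,0],[0,0,-0.2,0],[0,0,-0.3,0],[0,0,-0.3,0],[0,0,-0.3,0]]]' -1 30; python3 - <<'E'
from h import *
for n in("side","top"): cv2.imwrite(f"pics/{n}12.png",cv2.cvtColor(snapshot(n),cv2.COLOR_RGB2BGR))
t=cv2.imread("pics/top12.png"); s=cv2.imread("pics/side12.png")
cv2.imwrite("pics/t14.png",np.hstack([cv2.resize(t[120:220,320:420],None,fx=4,fy=4,interpolation=2),cv2.resize(s[190:290,300:400],None,fx=4,fy=4,interpolation=2)]))
E
```

```text
time: 22.87
tool_pos: [537.5, -397.8, 139.5]
tcp_rot: [-176.0, -2.0, -82.8]
ft_force: [0.8, -0.5, -1.1]
finger_gap: 25.4
```

View pics/t14.png

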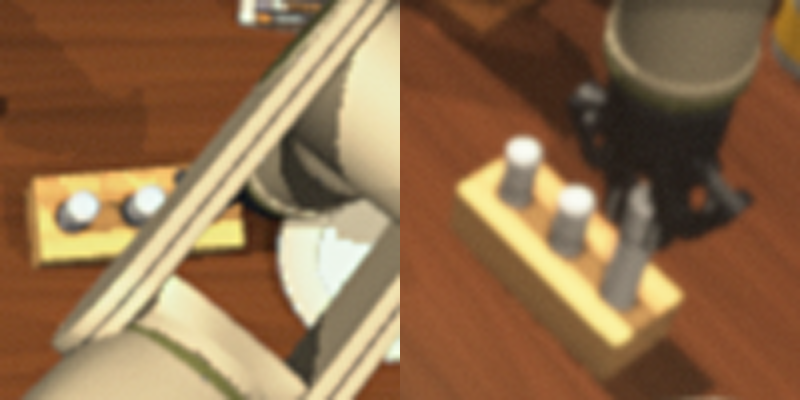

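```bash
python3 -m pendant '[[[0,0,-0.3,0],[0,0,-0.3,0],[0,0,-0.2,0],[0,0.2,0,0],[0,0.3,0,0],[0,0.3,0,0],[0,0.3,0,0],[0,0.3,0.05,0],[0,0.3,0.1,0],[0,0,0,0]]]'; python3 - <<'E'
from h import *
for n in("side","top"): cv2.imwrite(f"pics/{n}13.png",cv2.cvtColor(snapshot(n),cv2.COLOR_RGB2BGR))
t=cv2.imread("pics/top13.png"); s=cv2.imread("pics/side13.png")
cv2.imwrite("pics/t15.png",np.hstack([cv2.resize(t[120:220,320:420],None,fx=4,fy=4,interpolation=2),cv2.resize(s[190:290,300:400],None,fx=4,fy=4,interpolation=2)]))
E
```

```text
time: 23.8
tool_pos: [502.0, -401.2, 154.3]
tcp_rot: [-175.7, -2.1, -82.8]
ft_force: [2.1, 2.4, -0.9]
finger_gap: 25.2
```

View pics/t15.png

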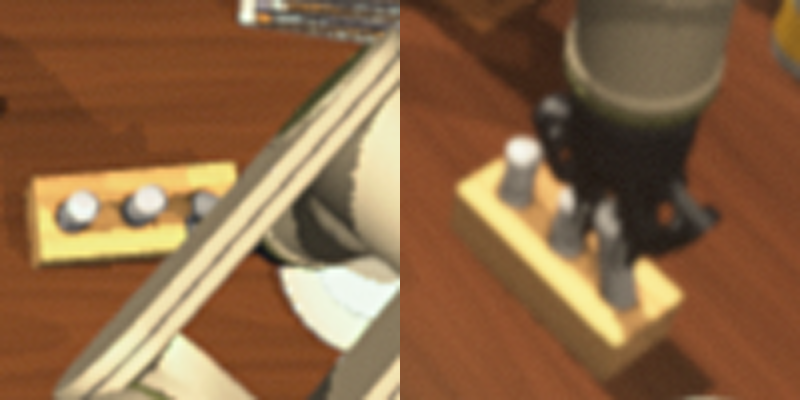

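```bash
python3 -m pendant '[[[0,0.2,0.1,0],[0,0.2,0.1,0],[0,0.2,0.1,0],[0,0.2,0.05,0],[0,0.2,0.05,0],[0,0.1,0,0],[0,0,0,0],[0,0,0,0],[0,0,0,0],[0,0,0,0]]]'; python3 - <<'E'
from h import *
for n in("side","top"): cv2.imwrite(f"pics/{n}14.png",cv2.cvtColor(snapshot(n),cv2.COLOR_RGB2BGR))
t=cv2.imread("pics/top14.png"); s=cv2.imread("pics/side14.png")
cv2.imwrite("pics/t16.png",np.hstack([cv2.resize(t[120:220,320:420],None,fx=4,fy=4,interpolation=2),cv2.resize(s[190:290,300:400],None,fx=4,fy=4,interpolation=2)]))
E
```

```text
time: 24.73
tool_pos: [479.7, -404.7, 143.6]
tcp_rot: [-175.7, -2.1, -82.8]
ft_force: [1.5, 2.0, 0.4]
finger_gap: 24.9
```

View pics/t16.png

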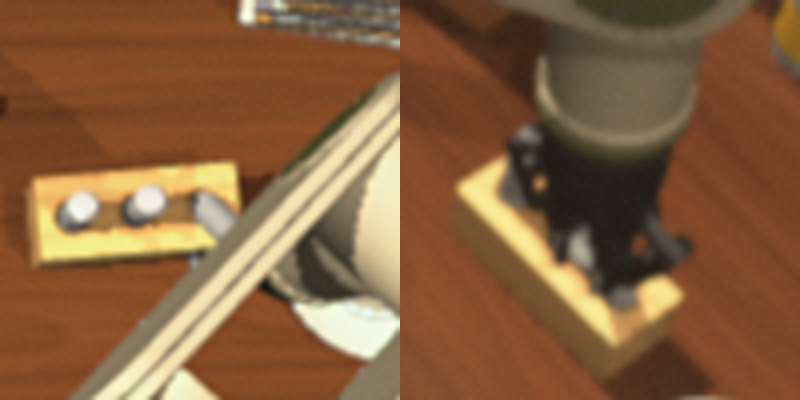

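```bash
python3 -m pendant '[[[0,0,0,0],[0,0,0,0],[0,0.1,-0.3,0],[0,0.2,-0.5,0],[0,0.1,-0.8,0],[0,0,-1,0],[0,0,-1,0],[0,0,-1,0],[0,0,-1,0],[0,0,-1,0]]]' -1 60; python3 - <<'E'
from h import *
for n in("side","top"): cv2.imwrite(f"pics/{n}15.png",cv2.cvtColor(snapshot(n),cv2.COLOR_RGB2BGR))
t=cv2.imread("pics/top15.png"); s=cv2.imread("pics/side15.png")
cv2.imwrite("pics/t17.png",np.hstack([cv2.resize(t[110:230,310:430],None,fx=3,fy=3,interpolation=2),cv2.resize(s[140:260,270:390],None,fx=3,fy=3,interpolation=2)]))
E
```

```text
time: 25.67
tool_pos: [452.2, -401.8, 276.3]
tcp_rot: [-176.6, -1.8, -82.9]
ft_force: [0.6, -0.0, -0.6]
finger_gap: 24.4
```

View pics/t17.png

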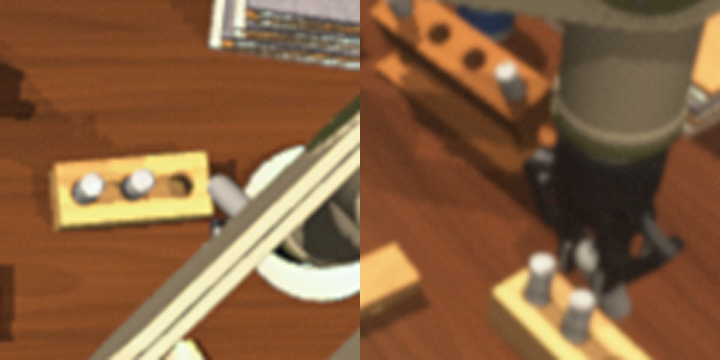

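```bash
python3 - <<'E'
from h import *
for th in (20,24,28,32):
    t=np.radians(th); f=np.array([451,-402,295])+126*np.array([np.sin(t)*.993,np.sin(t)*.12,-np.cos(t)])
    for n in("side","top"): print(th,n,f.round(),proj(n,f))
t=cv2.imread("pics/top15.png"); s=cv2.imread("pics/side15.png")
cv2.imwrite("pics/t18.png",np.hstack([cv2.resize(t[155:205,365:415],None,fx=8,fy=8,interpolation=2),cv2.resize(s[205:255,330:380],None,fx=8,fy=8,interpolation=2)]))
E
```

```text
20 side [ 494. -397.  177.] [349.1621079  246.25487192]
20 top [ 494. -397.  177.] [381.7576766  179.36204102]
24 side [ 502. -396.  180.] [351.44103638 243.89284152]
24 top [ 502. -396.  180.] [381.58911269 176.59017514]
28 side [ 510. -395.  184.] [353.69278987 241.46441241]
28 top [ 510. -395.  184.] [381.48624054 173.85446288]
32 side [ 517. -394.  188.] [355.91021362 238.97744714]
32 top [ 517. -394.  188.] [381.44988085 171.1645944 ]
```

View pics/t18.png

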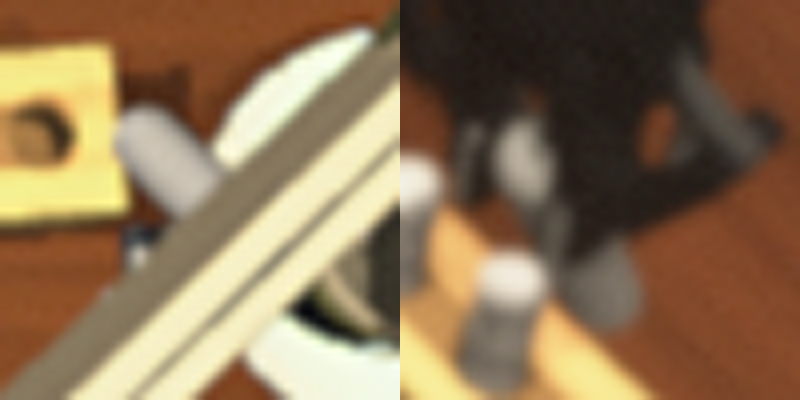

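```bash
python3 -m pendant '[[[-0.3,-0.1,-0.4,0],[-0.6,-0.3,-0.2,0],[-0.9,-0.45,0,0],[-0.9,-0.45,0,0],[-0.9,-0.45,0,0],[-0.9,-0.45,0,0],[-0.9,-0.45,0,0],[-0.9,-0.45,0,0],[-0.9,-0.45,0,0],[-0.9,-0.45,0,0]]]'; python3 -m pendant '[[[-0.9,-0.45,0,0],[-0.9,-0.45,0,0],[-0.9,-0.45,0,0],[-0.9,-0.45,0,0],[-0.9,-0.45,0,0],[-0.9,-0.45,0,0],[-0.8,-0.4,0,0],[-0.5,-0.3,0,0],[-0.2,-0.2,0,0],[0,0,0,0]]]'; python3 - <<'E'
from h import *
for n in("side","top"): cv2.imwrite(f"pics/{n}16.png",cv2.cvtColor(snapshot(n),cv2.COLOR_RGB2BGR))
t=cv2.imread("pics/top16.png"); s=cv2.imread("pics/side16.png")
cv2.imwrite("pics/t19.png",np.hstack([cv2.resize(t[90:190,200:300],None,fx=4,fy=4,interpolation=2),cv2.resize(s[100:200,250:350],None,fx=4,fy=4,interpolation=2)]))
E
```

```text
time: 26.6
tool_pos: [508.5, -220.5, 287.6]
tcp_rot: [-177.0, -1.8, -83.3]
ft_force: [-0.3, -0.5, -0.9]
finger_gap: 24.1
time: 27.43
tool_pos: [558.4, -52.2, 279.0]
tcp_rot: [-177.9, -1.4, -82.8]
ft_force: [0.3, 0.0, -1.0]
finger_gap: 24.2
```

View pics/t19.png

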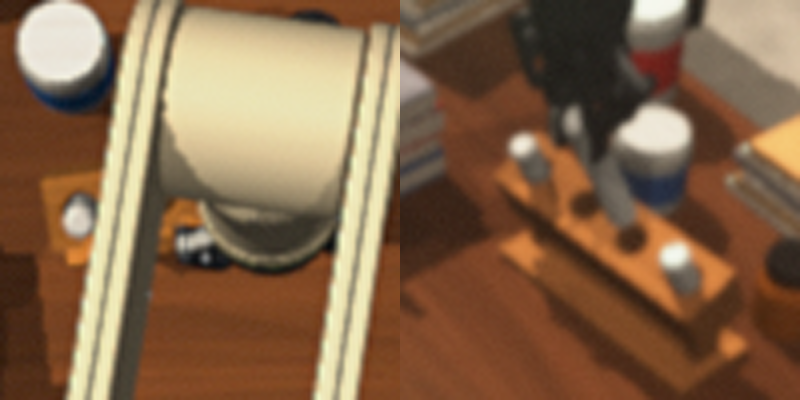

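```bash
python3 - <<'E'
from h import *
print(proj("side",[616,-45,187]),proj("side",[616-57,-52,279+18]))
s=cv2.imread("pics/side16.png")
cv2.imwrite("pics/s20.png",cv2.resize(s[110:180,270:340],None,fx=8,fy=8,interpolation=2))
E
```

```text
[304.76684104 152.69061924] [294.25589044 133.10727361]
```

View pics/s20.png

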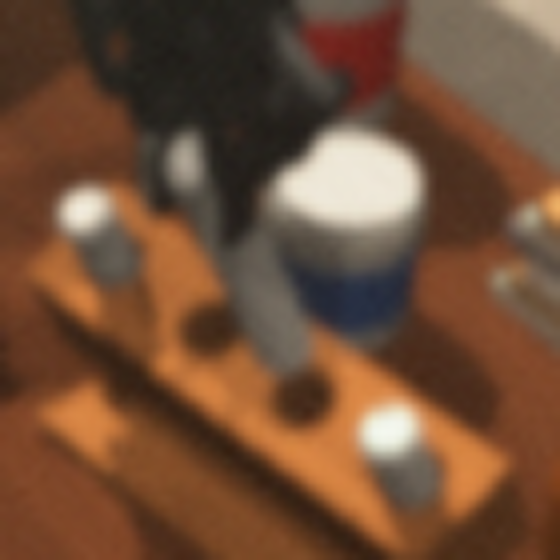

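```bash
python3 -m pendant '[[[-0.3,-0.4,0,0],[-0.3,-0.4,0,0],[-0.3,-0.4,0,0],[-0.3,-0.4,0.3,0],[0,-0.1,0.5,0],[0,0,0.5,0],[0,0,0.5,0],[0,0,0.4,0],[0,0,0.2,0],[0,0,0,0]]]' -1 40; python3 - <<'E'
from h import *
for n in("side","top"): cv2.imwrite(f"pics/{n}17.png",cv2.cvtColor(snapshot(n),cv2.COLOR_RGB2BGR))
s=cv2.imread("pics/side17.png")
cv2.imwrite("pics/s21.png",cv2.resize(s[110:180,270:340],None,fx=8,fy=8,interpolation=2))
E
```

```text
time: 28.37
tool_pos: [592.8, -26.7, 224.1]
tcp_rot: [-178.1, -1.4, -83.1]
ft_force: [-0.3, 0.5, -1.7]
finger_gap: 24.5
```

View pics/s21.png

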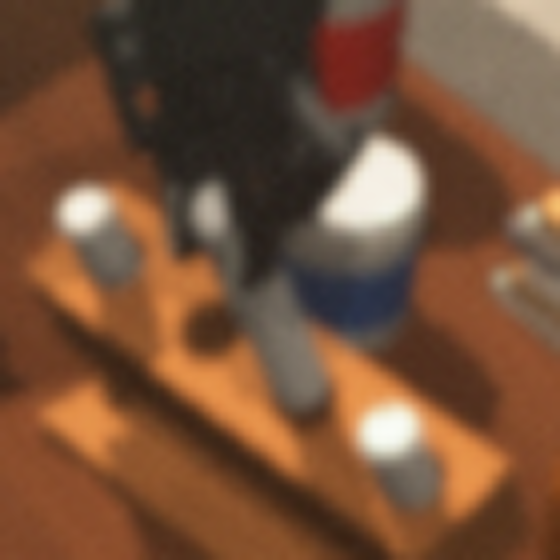

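```bash
python3 - <<'E'
from h import *
m=np.array([657,-15.5,119]); a=np.array([-.42,-.05,.906])
c=lambda p:(np.array(p)-[270,110]+.5)*8-.5
for d in (0,5,10,15,20): print(d,c(proj("side",m+a*d)))
tcp=np.array([592.8,-26.7,224.1]); print(c(proj("side",tcp+[57,7,-92])), tcp+[57,7,-92])
E
```

```text
0 [301.41433225 391.22978231]
5 [298.92070642 385.63134453]
10 [296.41008175 379.99474266]
15 [293.88228382 374.31958513]
20 [291.33713583 368.60547499]
[296.99104964 380.31902048] [649.8 -19.7 132.1]
```

```bash
python3 - <<'E'
import cv2,numpy as np
s=cv2.imread("pics/side17.png"); c=s[135:175,285:325]
c=cv2.convertScaleAbs(cv2.resize(c,None,fx=15,fy=15,interpolation=2),alpha=1.6)
cv2.imwrite("pics/s22.png",c)
E
```

```text
(no output)
```

View pics/s22.png

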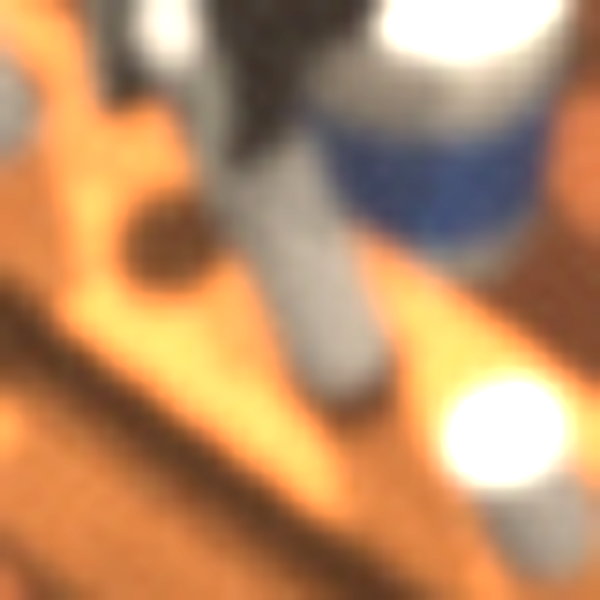

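```bash
cat >> h.py <<'E'
from scipy.spatial.transform import Rotation as Ro
def foot(tcp,rpy,tilt,L=126):
    R=Ro.from_euler('xyz',rpy,degrees=True).as_matrix(); tcp=np.array(tcp)
    best=None
    for ph in np.arange(0,45,.25):
        p=np.radians(ph); a=np.cos(p)*R[:,2]-np.sin(p)*R[:,1]
        if best is None or abs(np.degrees(np.arccos(-a[2]))-tilt)<best[0]: best=(abs(np.degrees(np.arccos(-a[2]))-tilt),a)
    return tcp-18.7*R[:,2]+L*best[1],best[1]
E
python3 - <<'E'
from h import *
np.set_printoptions(precision=1,suppress=True)
for tl in (22,25,28,31):
  f,a=foot([452.2,-401.8,276.3],[-176.6,-1.8,-82.9],tl); print(tl,f,a.round(3),proj("top",f),proj("side",f))
  f,a=foot([592.8,-26.7,224.1],[-178.1,-1.4,-83.1],tl); print(f,a.round(3),proj("side",f))
E
```

```text
22 [ 498.1 -399.2  178.1] [ 0.4  0.  -0.9] [382.6 177.9] [351.1 245.8]
[639.1 -23.5 125.9] [ 0.4  0.  -0.9] [304.8 160.2]
25 [ 504.1 -398.4  180.7] [ 0.4  0.  -0.9] [382.4 175.8] [352.8 244. ]
[645.1 -22.7 128.5] [ 0.4  0.  -0.9] [306.1 158.8]
28 [ 510.  -397.5  183.7] [ 0.5  0.  -0.9] [382.3 173.8] [354.4 242.1]
[651.  -21.9 131.5] [ 0.5  0.  -0.9] [307.3 157.5]
31 [ 515.7 -396.7  186.9] [ 0.5  0.  -0.9] [382.3 171.7] [356.1 240.3]
[656.7 -21.2 134.7] [ 0.5  0.  -0.9] [308.6 156.1]
```

```bash
python3 -m pendant '[[[-0.1,-0.15,0,0],[-0.1,-0.15,0,0],[-0.1,-0.15,0,0],[0,0,0,0],[0,0,0,0],[0,-0.05,0.1,0],[0,-0.05,0.1,0],[0,-0.05,0.1,0],[0,0,0,0],[0,0,0,0]]]' -1 30; python3 - <<'E'
from h import *
for n in("side",): cv2.imwrite(f"pics/{n}18.png",cv2.cvtColor(snapshot(n),cv2.COLOR_RGB2BGR))
s=cv2.imread("pics/side18.png")
c=s[135:175,285:325]
cv2.imwrite("pics/s23.png",cv2.convertScaleAbs(cv2.resize(c,None,fx=15,fy=15,interpolation=2),alpha=1.6))
st=sense(); f,a=foot(st["tool_pos"],st["tcp_rot"],25); print(f,a)
E
```

```text
time: 29.3
tool_pos: [607.7, -19.0, 223.1]
tcp_rot: [-177.7, -1.5, -83.1]
ft_force: [0.2, -0.3, -0.8]
finger_gap: 25.0
[660.12743419 -15.16127608 127.57641731] [ 0.42338109  0.0272093  -0.90554299]
```

View pics/s23.png

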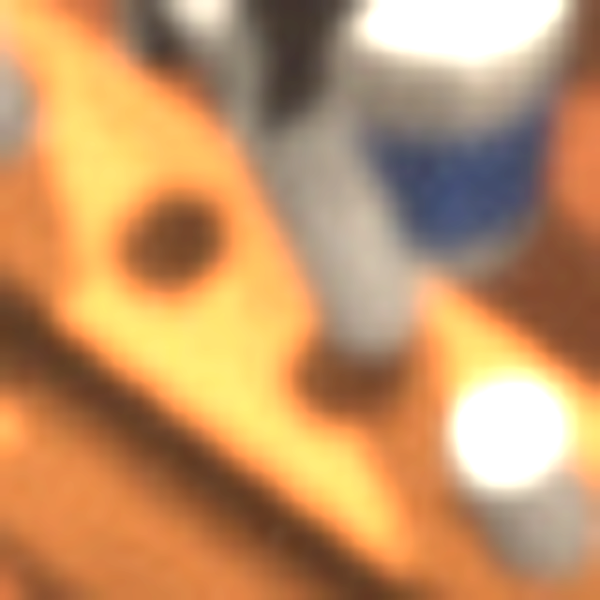

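```bash
python3 -m pendant '[[[0,0.1,0,0],[0,0.1,0,0],[0,0.1,0,0],[0,0,0,0],[0,0,0,0],[0,0,0,0],[0,0,0,0],[0,0,0,0],[0,0,0,0],[0,0,0,0]]]' -1 30; python3 - <<'E'
from h import *
for n in("side",): cv2.imwrite(f"pics/{n}19.png",cv2.cvtColor(snapshot(n),cv2.COLOR_RGB2BGR))
s=cv2.imread("pics/side19.png")
c=s[135:175,285:325]
cv2.imwrite("pics/s24.png",cv2.convertScaleAbs(cv2.resize(c,None,fx=15,fy=15,interpolation=2),alpha=1.6))
st=sense(); f,a=foot(st["tool_pos"],st["tcp_rot"],25); print(f,a)
E
```

```text
time: 30.18
tool_pos: [600.8, -20.0, 223.0]
tcp_rot: [-177.7, -1.5, -83.1]
ft_force: [-0.4, 0.3, -1.1]
finger_gap: 24.3
[653.36206533 -16.18749859 127.61720559] [ 0.42363965  0.02701136 -0.90542799]
```

View pics/s24.png

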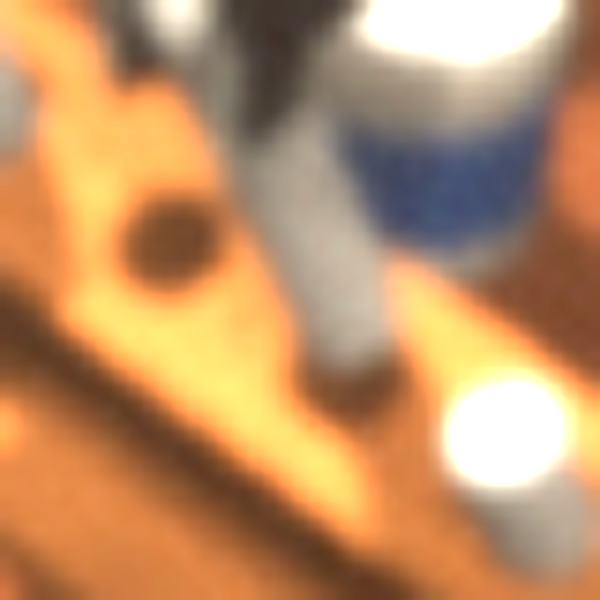

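```bash
python3 -m pendant '[[[0.08,0,0,0],[0,-0.04,0.1,0],[0,-0.04,0.1,0],[0,-0.04,0.1,0],[0,-0.04,0.1,0],[0,-0.04,0.1,0],[0,0,0,0],[0,0,0,0],[0,0,0,0],[0,0,0,0]]]' -1 30; python3 - <<'E'
from h import *
for n in("side",): cv2.imwrite(f"pics/{n}20.png",cv2.cvtColor(snapshot(n),cv2.COLOR_RGB2BGR))
s=cv2.imread("pics/side20.png")
c=s[135:175,285:325]
cv2.imwrite("pics/s25.png",cv2.convertScaleAbs(cv2.resize(c,None,fx=15,fy=15,interpolation=2),alpha=1.6))
st=sense(); f,a=foot(st["tool_pos"],st["tcp_rot"],25); print(f,a)
E
```

```text
time: 31.07
tool_pos: [606.1, -21.8, 219.1]
tcp_rot: [-177.5, -1.6, -83.1]
ft_force: [0.6, -0.1, -0.3]
finger_gap: 24.2
[658.41290283 -18.18815682 123.44182572] [ 0.42237822  0.02547546 -0.90606161]
```

View pics/s25.png

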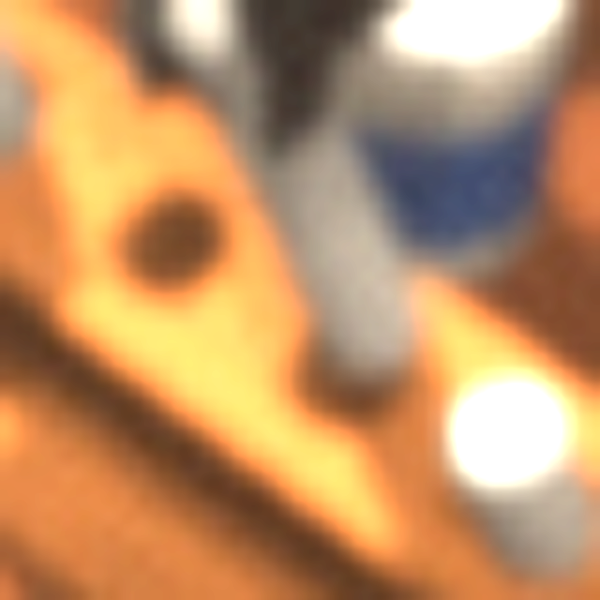

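```bash
python3 -m pendant '[[[0,0.08,0,0],[0,0.06,0,0],[0,0,0.15,0],[0,-0.02,0.2,0],[0,-0.04,0.2,0],[0,-0.04,0.2,0],[0,0,0,0],[0,0,0,0],[0,0,0,0],[0,0,0,0]]]' -1 30; python3 - <<'E'
from h import *
for n in("side",): cv2.imwrite(f"pics/{n}21.png",cv2.cvtColor(snapshot(n),cv2.COLOR_RGB2BGR))
s=cv2.imread("pics/side21.png")
c=s[135:175,285:325]
cv2.imwrite("pics/s26.png",cv2.convertScaleAbs(cv2.resize(c,None,fx=15,fy=15,interpolation=2),alpha=1.6))
st=sense(); f,a=foot(st["tool_pos"],st["tcp_rot"],25); print(f,a,st["ft_force"],st["wrist_torque"])
E
```

```text
time: 31.95
tool_pos: [605.5, -22.5, 219.9]
tcp_rot: [-177.1, -1.8, -83.1]
ft_force: [-0.4, -0.5, -0.0]
finger_gap: 24.2
[657.44253946 -19.06326895 124.01473533] [ 0.42131245  0.02324145 -0.9066177 ] [ 0.76102791  0.46637225 -1.86696766] [-0.01597663  0.10141534 -0.00058939]
```

View pics/s26.png

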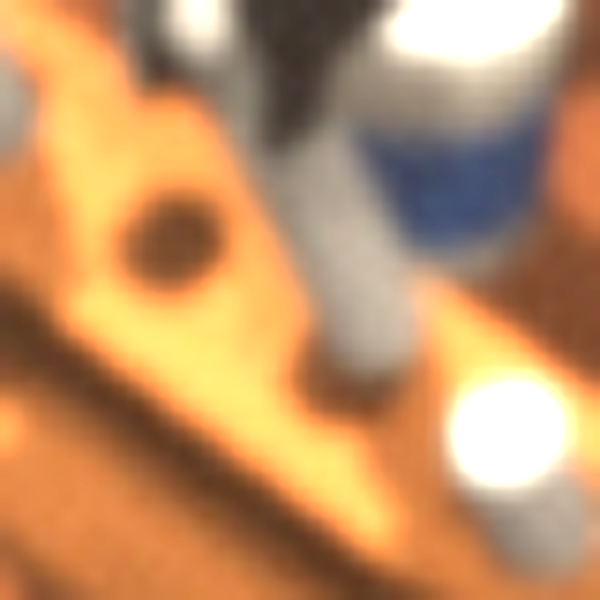

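```bash
python3 -m pendant '[[[0,0.06,0.1,0],[-0.03,0.06,0.1,0],[0,0.02,0.1,0],[0,0,0.1,0],[0,0,0.1,0],[0,0,0.1,0],[0,0,0.1,0],[0,0,0.1,0],[0,0,0.1,0],[0,0,0.1,0]]]' -1 30; python3 - <<'E'
from h import *
st=sense(); f,a=foot(st["tool_pos"],st["tcp_rot"],25); print(f,a,st["ft_force"],st["wrist_torque"])
E
```

```text
time: 32.83
tool_pos: [604.6, -22.9, 217.2]
tcp_rot: [-176.5, -1.9, -83.1]
ft_force: [-10.7, -0.3, 14.1]
finger_gap: 24.5
[656.70305017 -19.76475298 121.7886869 ] [ 0.42352053  0.02117459 -0.905639  ] [-10.65963434  -0.29405315  14.12243286] [0.32561192 1.52903357 0.11209845]
```

```bash
python3 -m pendant '[[[-0.06,0.06,0,0],[-0.06,0.06,0,0],[-0.04,0.03,0.05,0],[0,0,0.05,0],[0,0,0.1,0],[0,0,0.1,0],[0,0,0.1,0],[0,0,0.1,0],[0,0,0.1,0],[0,0,0.1,0]]]' -1 30; python3 - <<'E'
from h import *
for n in("side",): cv2.imwrite(f"pics/{n}22.png",cv2.cvtColor(snapshot(n),cv2.COLOR_RGB2BGR))
s=cv2.imread("pics/side22.png")
c=s[135:175,285:325]
cv2.imwrite("pics/s27.png",cv2.convertScaleAbs(cv2.resize(c,None,fx=15,fy=15,interpolation=2),alpha=1.6))
st=sense(); f,a=foot(st["tool_pos"],st["tcp_rot"],25); print(f,a,st["ft_force"],st["wrist_torque"])
E
```

```text
time: 33.67
tool_pos: [601.5, -20.5, 215.8]
tcp_rot: [-176.1, -2.1, -83.0]
ft_force: [-10.4, 0.1, 16.2]
finger_gap: 24.7
[653.26162468 -17.60094124 120.20106659] [ 0.42114494  0.01864094 -0.90680177] [-10.28931873   0.59886089  15.61460877] [0.25389481 1.59252353 0.11740261]
```

View pics/s27.png

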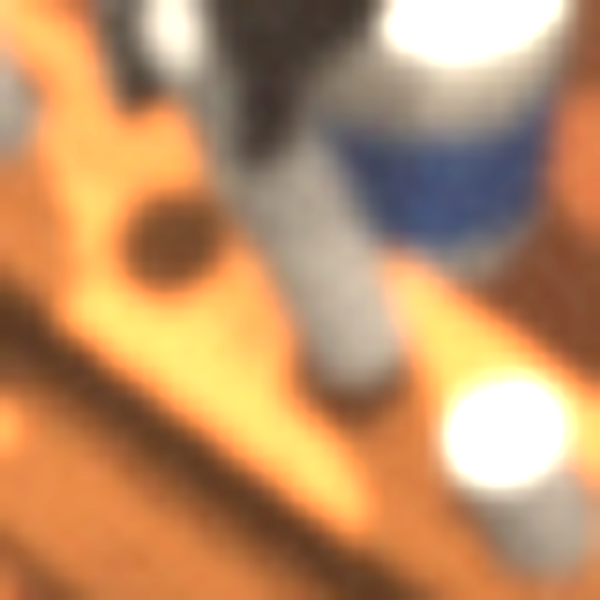

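```bash
python3 -m pendant '[[[0,0.08,0,0],[0,0.08,0,0],[0,0.04,0.05,0],[0,0,0.1,0],[0,0,0.1,0],[0,0,0.1,0],[0,0,0.1,0],[0,0,0.1,0],[0,0,0.1,0],[0,0,0.1,0]]]' -1 30; python3 - <<'E'
from h import *
for n in("side",): cv2.imwrite(f"pics/{n}23.png",cv2.cvtColor(snapshot(n),cv2.COLOR_RGB2BGR))
s=cv2.imread("pics/side23.png")
c=s[135:175,285:325]
cv2.imwrite("pics/s28.png",cv2.convertScaleAbs(cv2.resize(c,None,fx=15,fy=15,interpolation=2),alpha=1.6))
st=sense(); f,a=foot(st["tool_pos"],st["tcp_rot"],25); print(f,a,st["ft_force"],st["wrist_torque"])
E
```

```text
time: 34.55
tool_pos: [597.8, -21.3, 213.3]
tcp_rot: [-175.9, -2.2, -83.0]
ft_force: [-12.5, 0.8, 16.9]
finger_gap: 24.3
[649.55556908 -18.59862958 117.66168778] [ 0.42192041  0.01735884 -0.90646668] [-11.89532219   1.13894129  17.2873607 ] [0.23335451 1.64032809 0.06292854]
```

View pics/s28.png

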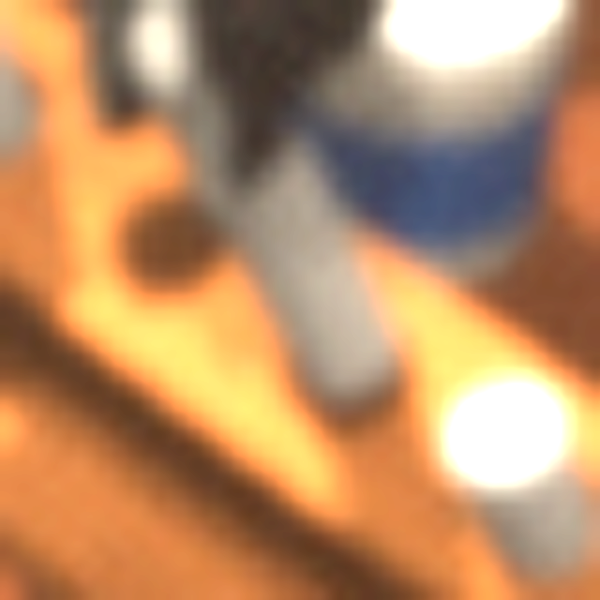

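```bash
python3 - <<'E'
from h import *
np.set_printoptions(precision=1,suppress=True)
c=lambda p:(np.array(p)-[285,135]+.5)*15-.5
for tl in (15,18,21,25,29,32):
  f,a=foot([597.8,-21.3,213.3],[-175.9,-2.2,-83.0],tl); print(tl,f,c(proj("side",f)),c(proj("side",f-a*145)))
print(c(proj("side",[656.4,-16.7,119])),c(proj("side",[657.3,-14.6,119])),c(proj("side",[650,42.6,119])))
E
```

```text
15 [629.  -21.5 110.2] [258.1 444.9] [167.3  25.2]
18 [635.3 -20.6 112.1] [277.9 427.1] [164.   28.1]
21 [641.4 -19.8 114.3] [297.4 408.5] [160.7  31.1]
25 [649.5 -18.7 117.7] [323.  382.4] [156.4  35.4]
29 [657.2 -17.5 121.7] [347.8 355.1] [152.3  40. ]
32 [662.9 -16.7 125. ] [366.  333.8] [149.2  43.5]
[341.7 362.8] [339.3 356.4] [169.7 234.6]
```

```bash
python3 - <<'E'
import cv2
s=cv2.imread("pics/side23.png"); c=s[110:180,265:335]
cv2.imwrite("pics/s29.png",cv2.convertScaleAbs(cv2.resize(c,None,fx=8,fy=8,interpolation=2),alpha=1.8))
t=cv2.imread("pics/top9.png"); c=t[110:180,200:300]
E
```

```text
(no output)
```

View pics/s29.png

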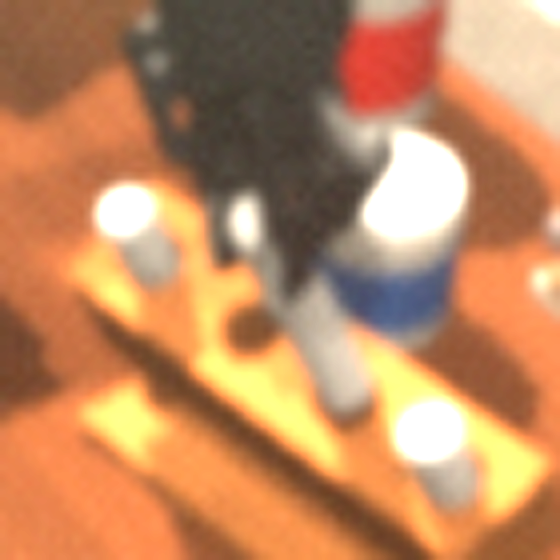

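```bash
python3 -m pendant '[[[0,-0.05,0.05,0],[0,-0.05,0.05,0],[0,-0.05,0.05,0],[0,-0.05,0.1,0],[0,-0.05,0.1,0],[0,-0.05,0.1,0],[0,-0.05,0.1,0],[0,-0.05,0.1,0],[0,-0.05,0.1,0],[0,-0.05,0.1,0]]]' -1 20; python3 - <<'E'
from h import *
for n in("side",): cv2.imwrite(f"pics/{n}24.png",cv2.cvtColor(snapshot(n),cv2.COLOR_RGB2BGR))
s=cv2.imread("pics/side24.png")
c=s[135:175,285:325]
cv2.imwrite("pics/s30.png",cv2.convertScaleAbs(cv2.resize(c,None,fx=15,fy=15,interpolation=2),alpha=1.6))
st=sense(); f,a=foot(st["tool_pos"],st["tcp_rot"],25); print(f,a,st["ft_force"],st["wrist_torque"])
E
```

```text
time: 35.43
tool_pos: [600.4, -20.9, 214.8]
tcp_rot: [-176.5, -2.2, -82.9]
ft_force: [-15.9, 0.9, 20.1]
finger_gap: 24.3
[652.56704784 -18.21361697 119.3167638 ] [ 0.4230553   0.01703911 -0.90594364] [-15.68183951   0.49811165  20.53145237] [0.15451979 2.66560398 0.11485376]
```

View pics/s30.png

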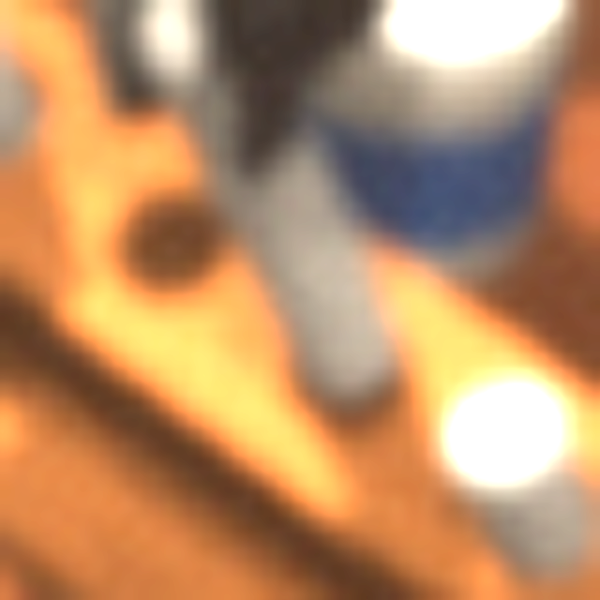

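```bash
python3 -m pendant '[[[0,0.05,-0.1,0],[0.06,0,-0.05,0],[0.06,0,0,0],[0.03,0,0.1,0],[0,0,0.1,0],[0,0,0.1,0],[0,0,0.1,0],[0,0,0.1,0],[0,0,0.1,0],[0,0,0.1,0]]]' -1 20; python3 - <<'E'
from h import *
for n in("side",): cv2.imwrite(f"pics/{n}25.png",cv2.cvtColor(snapshot(n),cv2.COLOR_RGB2BGR))
s=cv2.imread("pics/side25.png")
c=s[135:175,285:325]
cv2.imwrite("pics/s31.png",cv2.convertScaleAbs(cv2.resize(c,None,fx=15,fy=15,interpolation=2),alpha=1.6))
st=sense(); f,a=foot(st["tool_pos"],st["tcp_rot"],25); print(f,a,st["ft_force"],st["wrist_torque"])
E
```

```text
time: 36.32
tool_pos: [600.0, -24.5, 214.4]
tcp_rot: [-176.4, -2.2, -82.9]
ft_force: [-12.1, 0.1, 17.1]
finger_gap: 24.3
[651.88034733 -21.75328467 118.81986206] [ 0.42188301  0.01681363 -0.90649436] [-12.49052704   0.75826796  16.98201345] [0.37564006 1.66675818 0.06777779]
```

View pics/s31.png

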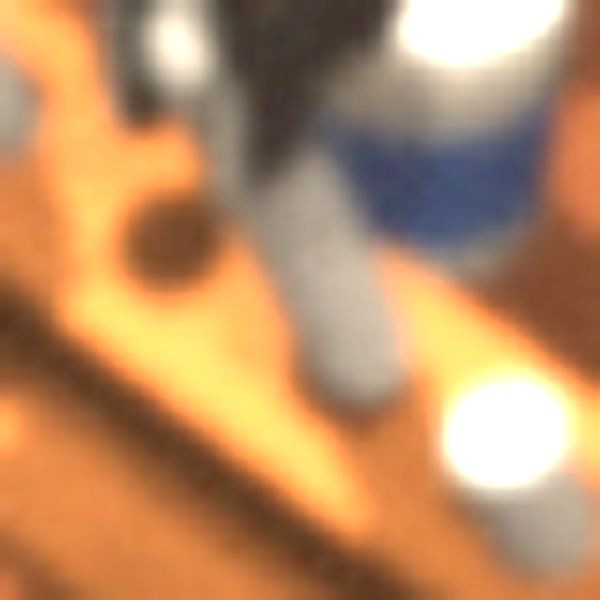

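```bash
python3 -m pendant '[[[0,0.05,-0.05,0],[-0.03,0.08,0,0],[-0.03,0.08,0.05,0],[0,0.05,0.1,0],[0,0.03,0.1,0],[0,0.03,0.1,0],[0,0,0.1,0],[0,0,0.1,0],[0,0,0.1,0],[0,0,0.1,0]]]' -1 30; python3 - <<'E'
from h import *
for n in("side",): cv2.imwrite(f"pics/{n}26.png",cv2.cvtColor(snapshot(n),cv2.COLOR_RGB2BGR))
s=cv2.imread("pics/side26.png")
c=s[135:175,285:325]
cv2.imwrite("pics/s32.png",cv2.convertScaleAbs(cv2.resize(c,None,fx=15,fy=15,interpolation=2),alpha=1.6))
st=sense(); f,a=foot(st["tool_pos"],st["tcp_rot"],25); print(f,a,st["ft_force"],st["wrist_torque"])
E
```

```text
time: 37.2
tool_pos: [596.6, -24.0, 198.4]
tcp_rot: [-176.0, -2.2, -82.9]
ft_force: [2.4, 0.7, 2.7]
finger_gap: 24.5
[648.40403203 -21.29500347 102.4768496 ] [ 0.42291706  0.0174392  -0.90600057] [ 2.68922556 -0.22779066  2.54555128] [ 0.26754581 -0.89032368  0.08966914]
```

View pics/s32.png

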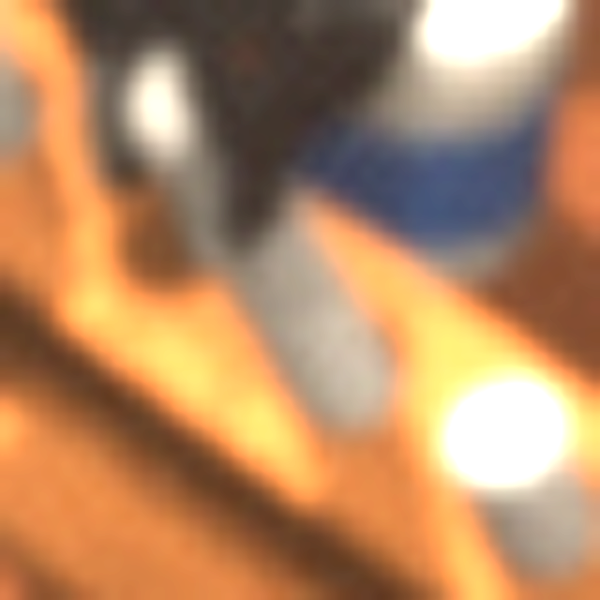

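```bash
python3 -m pendant '[[[0,-0.08,0.15,0],[0,-0.08,0.15,0],[0,-0.08,0.2,0],[0,-0.08,0.2,0],[0,-0.08,0.2,0],[0,-0.06,0.15,0],[0,-0.05,0.1,0],[0,-0.05,0.1,0],[0,0,0.1,0],[0,0,0.1,0]]]' -1 30; python3 - <<'E'
from h import *
for n in("side",): cv2.imwrite(f"pics/{n}27.png",cv2.cvtColor(snapshot(n),cv2.COLOR_RGB2BGR))
s=cv2.imread("pics/side27.png")
c=s[125:175,275:325]
cv2.imwrite("pics/s33.png",cv2.convertScaleAbs(cv2.resize(c,None,fx=12,fy=12,interpolation=2),alpha=1.6))
st=sense(); f,a=foot(st["tool_pos"],st["tcp_rot"],25); print(f,a,st["ft_force"],st["wrist_torque"])
E
```

```text
time: 38.08
tool_pos: [607.9, -24.6, 185.5]
tcp_rot: [-176.2, -2.4, -82.9]
ft_force: [-9.9, 2.2, 18.8]
finger_gap: 24.4
[660.03666333 -22.12904721  90.01571846] [ 0.42413072  0.01483094 -0.90547953] [-11.90480766   1.21526616  19.40745816] [0.55475878 1.7044715  0.12545785]
```

View pics/s33.png

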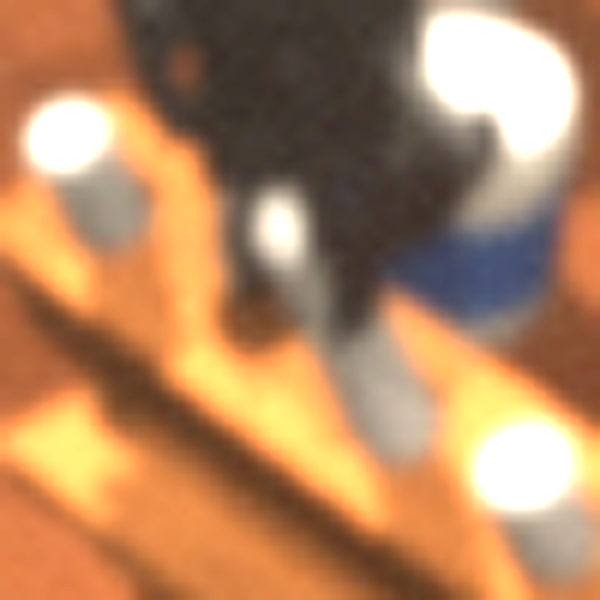

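```bash
python3 -m pendant '[[[0,0.05,0.1,0],[0,0.05,0.12,0],[0,-0.05,0.12,0],[0,-0.05,0.12,0],[0.05,0,0.12,0],[-0.05,0,0.12,0],[0,-0.02,0.12,0],[0,-0.02,0.12,0],[0,-0.02,0.12,0],[0,0,0.1,0]]]' -1 40; python3 - <<'E'
from h import *
st=sense(); f,a=foot(st["tool_pos"],st["tcp_rot"],25); print(f,a,st["ft_force"],st["wrist_torque"])
E
```

```text
time: 38.97
tool_pos: [608.0, -24.6, 185.6]
tcp_rot: [-176.3, -2.5, -82.8]
ft_force: [-9.6, 2.1, 15.2]
finger_gap: 24.3
[660.06224115 -22.18611766  90.09410869] [ 0.42318741  0.01416572 -0.90593143] [-9.58873952  2.06736438 15.19865791] [0.59191437 1.45163107 0.1561139 ]
```

```bash
python3 -m pendant '[[[0,0.03,-0.15,0],[0,0.09,-0.3,0],[0,0.11,-0.3,0],[0,0.11,-0.3,0],[0,0.11,-0.3,0],[0,0.11,-0.3,0],[0,0.1,-0.3,0],[0,0.1,-0.3,0],[0,0,-0.1,0],[0,0,0,0]]]' -1 60; python3 - <<'E'
from h import *
for n in("side",): cv2.imwrite(f"pics/{n}28.png",cv2.cvtColor(snapshot(n),cv2.COLOR_RGB2BGR))
s=cv2.imread("pics/side28.png")
c=s[125:175,275:325]
cv2.imwrite("pics/s34.png",cv2.convertScaleAbs(cv2.resize(c,None,fx=12,fy=12,interpolation=2),alpha=1.6))
st=sense(); f,a=foot(st["tool_pos"],st["tcp_rot"],25); print(f,a,st["ft_force"],st["wrist_torque"])
E
```

```text
time: 39.8
tool_pos: [585.1, -25.7, 232.0]
tcp_rot: [-176.8, -2.5, -82.8]
ft_force: [0.1, 0.2, -0.5]
finger_gap: 24.9
[637.40025753 -23.21643038 136.43266786] [ 0.4230323   0.01428469 -0.906002  ] [ 0.72401535 -0.21825648 -1.52130478] [-0.01169429  0.09624873 -0.0282786 ]
```

View pics/s34.png

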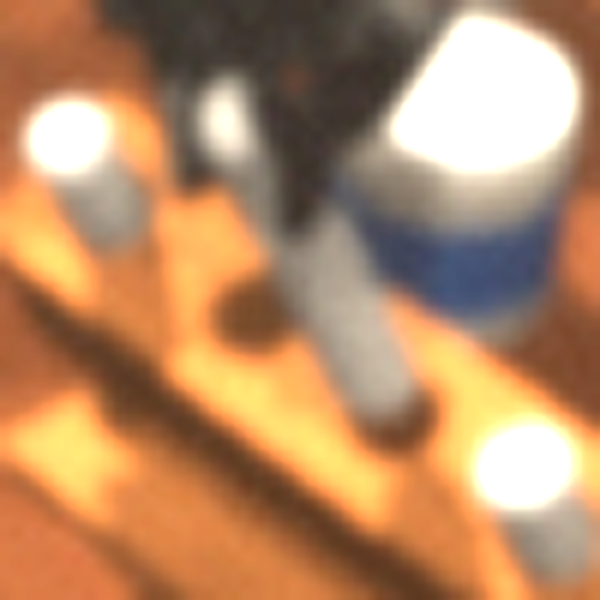

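```bash
python3 -m pendant '[[[-0.3,0,0,0],[-0.6,0,0,0],[-0.6,0,0,0],[-0.6,0,0,0],[-0.3,0,0,0],[-0.2,0,0,0],[-0.1,0,0,0],[0,0,0,0],[0,0,0,0],[0,0,0,0]]]' -1 60; python3 - <<'E'
from h import *
for n in("side",): cv2.imwrite(f"pics/{n}29.png",cv2.cvtColor(snapshot(n),cv2.COLOR_RGB2BGR))
s=cv2.imread("pics/side29.png")
c=s[120:170,265:315]
cv2.imwrite("pics/s35.png",cv2.convertScaleAbs(cv2.resize(c,None,fx=12,fy=12,interpolation=2),alpha=1.6))
st=sense(); f,a=foot(st["tool_pos"],st["tcp_rot"],25); print(f,a,st["ft_force"],st["wrist_torque"])
E
```

```text
time: 40.68
tool_pos: [576.5, 35.8, 227.0]
tcp_rot: [-177.0, -2.4, -82.6]
ft_force: [-0.7, -0.8, -0.7]
finger_gap: 24.6
[628.86872968  38.29878894 131.54097006] [ 0.42364378  0.01632905 -0.90568168] [-0.78669234 -0.07786394  0.28036683] [ 0.08210933  0.07894372 -0.02984506]
```

View pics/s35.png

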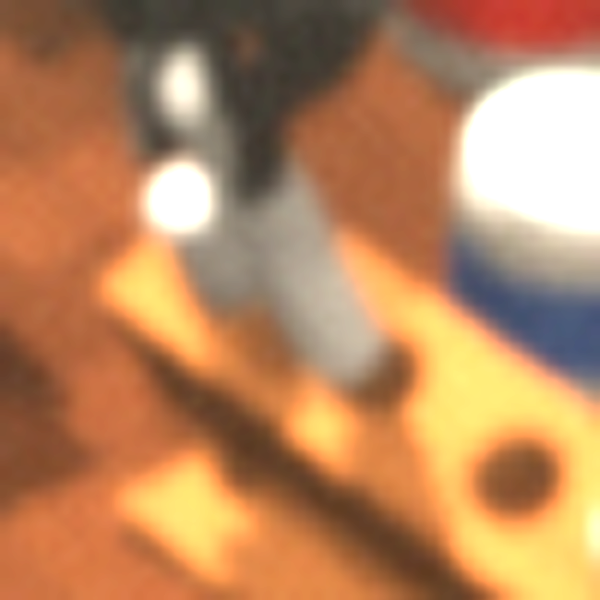

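```bash
python3 -m pendant '[[[0.05,-0.07,0,0],[0.05,-0.07,0,0],[0.05,-0.06,0,0],[0,0,0,0],[0,0,0,0],[0,0,0.05,0],[0,0,0.05,0],[0,0,0.05,0],[0,0,0.05,0],[0,0,0.05,0]]]' -1 40; python3 - <<'E'
from h import *
for n in("side",): cv2.imwrite(f"pics/{n}30.png",cv2.cvtColor(snapshot(n),cv2.COLOR_RGB2BGR))
s=cv2.imread("pics/side30.png")
c=s[120:170,265:315]
cv2.imwrite("pics/s36.png",cv2.convertScaleAbs(cv2.resize(c,None,fx=12,fy=12,interpolation=2),alpha=1.6))
st=sense(); f,a=foot(st["tool_pos"],st["tcp_rot"],25); print(f,a,st["ft_force"],st["wrist_torque"])
E
```

```text
time: 41.57
tool_pos: [582.1, 30.7, 222.2]
tcp_rot: [-177.0, -2.4, -82.8]
ft_force: [-0.0, -0.6, -1.5]
finger_gap: 24.7
[634.38906359  33.28537733 126.51463337] [ 0.42391202  0.01488455 -0.90558106] [-0.78483677  0.50047275 -0.55762379] [0.02890468 0.07480918 0.00870621]
```

View pics/s36.png

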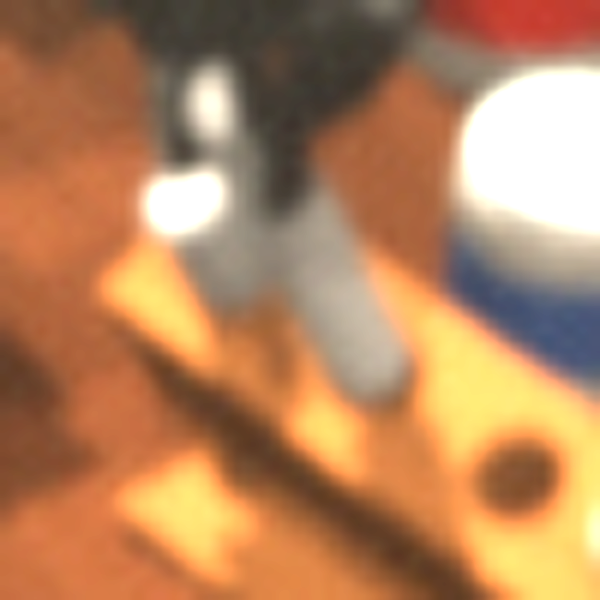

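```bash
python3 -m pendant '[[[-0.03,-0.06,0,0],[-0.02,-0.05,0,0],[0,0,0.05,0],[0,-0.04,0.1,0],[0,-0.04,0.1,0],[0,-0.04,0.1,0],[0,-0.04,0.1,0],[0,-0.04,0.1,0],[0,-0.04,0.1,0],[0,-0.04,0.1,0]]]' -1 30; python3 - <<'E'
from h import *
for n in("side",): cv2.imwrite(f"pics/{n}31.png",cv2.cvtColor(snapshot(n),cv2.COLOR_RGB2BGR))
s=cv2.imread("pics/side31.png")
c=s[120:170,265:315]
cv2.imwrite("pics/s37.png",cv2.convertScaleAbs(cv2.resize(c,None,fx=12,fy=12,interpolation=2),alpha=1.6))
st=sense(); f,a=foot(st["tool_pos"],st["tcp_rot"],25); print(f,a,st["ft_force"],st["wrist_torque"])
E
```

```text
time: 42.45
tool_pos: [591.3, 33.6, 207.5]
tcp_rot: [-177.0, -2.3, -82.8]
ft_force: [-1.1, 2.9, 0.1]
finger_gap: 24.4
[643.63438177  36.39758923 111.56023925] [ 0.42416908  0.01691225 -0.90542508] [-1.97340745  2.82144071 -0.41929904] [0.61274468 0.25783402 0.13613494]
```

View pics/s37.png

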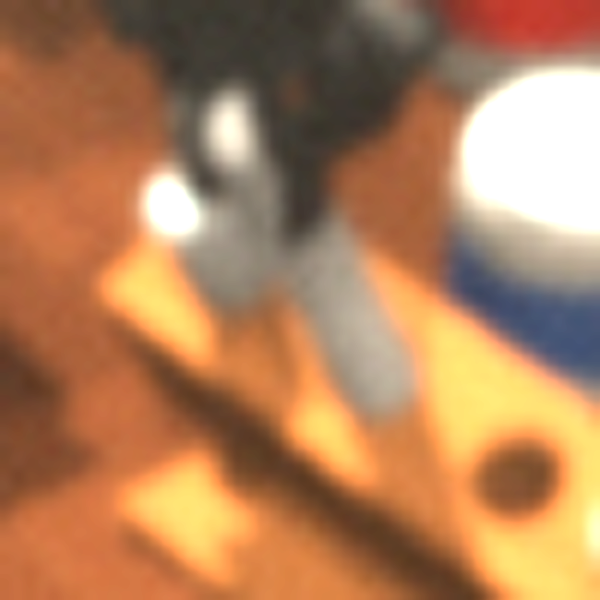

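```bash
python3 -m pendant '[[[0,-0.04,0.12,0],[0,-0.05,0.15,0],[0,-0.05,0.15,0],[0,-0.05,0.15,0],[0,-0.05,0.15,0],[0,-0.05,0.15,0],[0,-0.05,0.15,0],[0,-0.05,0.15,0],[0,-0.05,0.15,0],[0,-0.05,0.15,0]]]' -1 30
```

```text
time: 43.33
tool_pos: [604.6, 35.1, 175.5]
tcp_rot: [-176.9, -2.2, -82.7]
ft_force: [-0.3, 2.4, 0.3]
finger_gap: 24.6
```

```bash
python3 -m pendant '[[[0,-0.04,0.12,0],[0,-0.04,0.12,0],[0,-0.04,0.12,0],[0,-0.04,0.12,0],[0,-0.04,0.12,0],[0,-0.03,0.1,0],[0,-0.02,0.1,0],[0,-0.02,0.1,0],[0,0,0.1,0],[0,0,0.1,0]]]' -1 30; python3 - <<'E'
from h import *
for n in("side",): cv2.imwrite(f"pics/{n}32.png",cv2.cvtColor(snapshot(n),cv2.COLOR_RGB2BGR))
s=cv2.imread("pics/side32.png")
c=s[120:170,265:315]
cv2.imwrite("pics/s38.png",cv2.convertScaleAbs(cv2.resize(c,None,fx=12,fy=12,interpolation=2),alpha=1.6))
st=sense(); f,a=foot(st["tool_pos"],st["tcp_rot"],25); print(f,a,st["ft_force"],st["wrist_torque"])
E
```

```text
time: 44.17
tool_pos: [612.4, 35.7, 163.4]
tcp_rot: [-176.7, -2.3, -82.7]
ft_force: [-10.9, 2.8, 15.9]
finger_gap: 24.5
[664.25872086  38.50482587  67.84320466] [ 0.42092302  0.01798242 -0.9069181 ] [-10.41960645   2.72827582  15.97778236] [0.81471503 1.73180208 0.25514021]
```

View pics/s38.png

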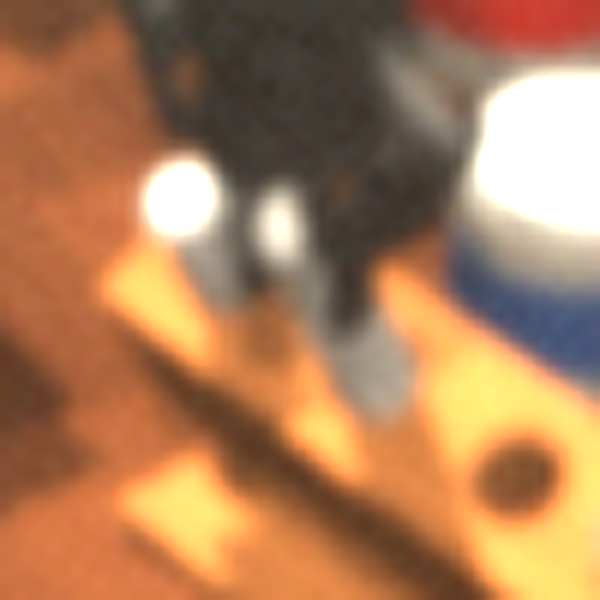

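```bash
python3 -m pendant '[[[0,0,0,0],[0,0,0,0],[0,0,0,0],[0,0,0,0],[0,0,0,0],[0,0,-0.3,0],[0,0,-0.6,0],[0,0,-1,0],[0,0,-1,0],[0,0,-1,0]]]' 0 30; python3 -m pendant '[[[0,0,-1,0],[0,0,-1,0],[0,1,-0.5,0],[0,1,0,0],[0,1,0,0],[0,1,0,0],[0,1,0,0],[0,1,0,0],[0,0.5,0,0],[0,0,0,0]]]';  python3 - <<'E'
from h import *
for n in("side","top"): cv2.imwrite(f"pics/{n}33.png",cv2.cvtColor(snapshot(n),cv2.COLOR_RGB2BGR))
t=cv2.imread("pics/top33.png"); s=cv2.imread("pics/side33.png")
cv2.imwrite("pics/t40.png",np.hstack([cv2.resize(t[80:230,110:300],None,fx=2,fy=2,interpolation=2),cv2.resize(s[80:230,195:385],None,fx=2,fy=2,interpolation=2)]))
cv2.imwrite("pics/s40.png",cv2.resize(s[110:180,255:335],None,fx=8,fy=8,interpolation=2))
E
```

```text
time: 45.05
tool_pos: [603.4, 35.6, 238.3]
tcp_rot: [-177.5, -2.4, -82.8]
ft_force: [0.3, -0.0, -0.7]
finger_gap: 42.9
time: 45.88
tool_pos: [470.2, 20.5, 303.6]
tcp_rot: [-176.2, -2.6, -82.8]
ft_force: [-0.4, -0.2, 0.1]
finger_gap: 42.7
```

View pics/t40.png

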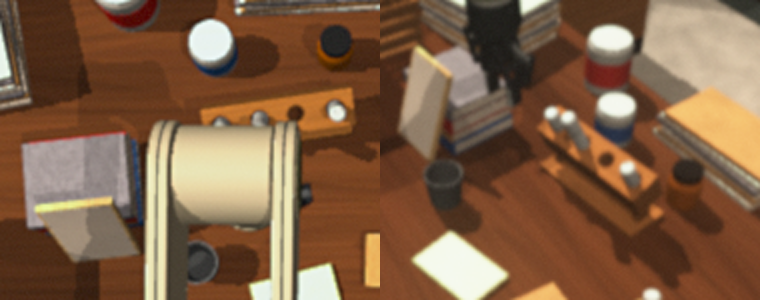

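View pics/s40.png

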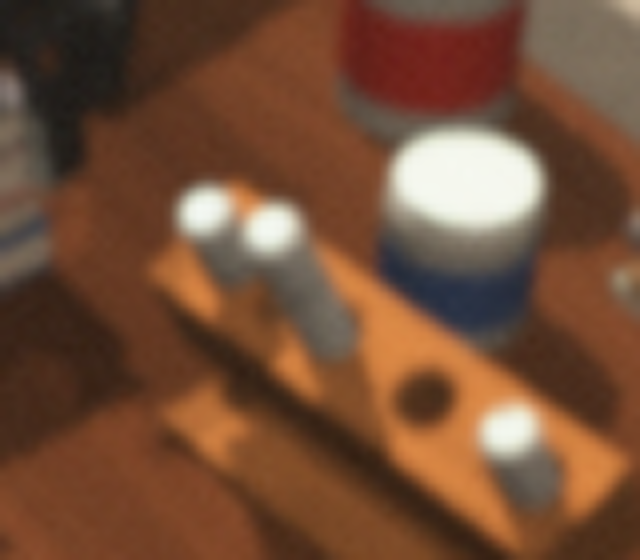

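```bash
python3 - <<'E'
from h import *
m=np.array([650,42.6,119]); a=np.array([-.42,-.05,.906])
o=cr((273,230),(255,110),8)
for d in (84,90,96,115): print(d,proj("side",m+a*d),o)
T=lambda x,y:cr((x,y),(110,80),2); S=lambda x,y:cr((x-380,y),(195,80),2)
for nm,A,B in [("panTL",T(38,207),S(415,50)),("panTR",T(111,199),S(452,72)),("panBR",T(138,258),S(432,157))]: print(nm,tri(A,B))
print(onz("top",*T(138,258),2))
E
```

```text
84 [289.78478386 137.5800891 ] (288.6875, 138.3125)
90 [289.32444919 136.62372873] (288.6875, 138.3125)
96 [288.86021757 135.65927231] (288.6875, 138.3125)
115 [287.36387185 132.55056499] (288.6875, 138.3125)
panTL (array([498.97952484, 391.08038878, 173.7926781 ]), np.float64(4.988042909527231))
panTR (array([510.4268862 , 270.28565585, 188.15425975]), np.float64(3.871657814591696))
panBR (array([440.48209692, 264.90787208,  14.34596299]), np.float64(16.580415491720814))
[434.11322229 271.09785045   2.        ]
```

```bash
python3 -c "
from bench import *
print(hand_in()); print(sense()['time'])"
```

```text
the job is handed in; nothing more can be done
None
the job is handed in; nothing more can be done
```

I moved the panel to the books and put the tall tube in the rack's left hole, then handed the job in at about 46 s. `hand_in()` gives no verdict, so nothing below is confirmed by the judge.

- **Panel:** I tipped it upright, carried it over, stood it on its short edge in front of the books and pushed it until it leaned on them. The last pictures give a lean of about 21°, with the panel touching the books and clear of the rack. The side-view corner of its lower edge was poor (rays missing by about 17 mm), so that check rests on the top view alone.
- **Tube:** I tilted it in the grip against its stand hole, since the tool could only point down.
    - **Right hole:** it stopped firmly at about 30 mm, and pushing and wiggling gained nothing, so that one is blocked.
    - **Left hole:** it went 24–25 mm deeper to a firm stop, at the full-depth height worked out beforehand (163.4 mm against 163.9 mm).
    - **After release:** the top sits about 1.7 pixels off the full-depth position in the side view. About 0.5 of that is the offset I had already seen in that camera. A tube stopped on the stub would be about 6 pixels off.
- **Other objects:** the rack's short tubes, the tins and the jar looked unmoved in the last pictures. I did not take a final close view of the short tubes in the stand or of the matchbox. Peak wrist force in the readings was about 26 N.

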